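Load the growth chamber and shut it

TASK

Load the plant growth chamber: free both clamps, slide the amber shutter fully open, stand every culture canister from the bench upright in a cell of its own, then slide the shutter fully home again at both ends and turn both clamps back to locked. The shutter racks and jams in its sticky track if one end runs ahead, so walk it with short pushes at the left and right pulls in turn. Leave the other things on the bench where they are.

Things in the scene. Friction and masses are not known exactly. Their poses are not given: they have to be found in the camera images.
- chamber: Bench-top plant growth chamber, fixed; white and aluminium box, 385 mm deep (x), 472 mm wide (y). Origin: on the bench under the middle of its row of four cells; x to its back (away from the robot), y to its left, z up. Front wall x -85 to -51 mm, top z 100. Side tracks along x, lips at |y| 166 to 236, top z 106. Hood x 130 to 300, top z 140; the shutter slides back under it.
- shutter: Amber sliding window in a dark frame, 200 (x) by 360 mm (y), 10 thick, 0.8 to 1 kg, captive in the side tracks with 6 mm play each side; top at z 98. Origin: underside, midway between its pulls, 22 mm behind its front edge. Chamber x of origin: -40 mm closed (on the front stop), +85 fully open (rear stop). Drag 3 to 8 N. With one end over about 17 mm ahead it jams; then push the other end.
- pull_left (a point): Left pull of the shutter: upright orange round post, 18 mm diameter, 36 mm tall, at the shutter's y = +146 mm, 22 mm behind its front edge. Point: on its axis at mid-height, 116 mm above the bench. Chamber x of this point: -40 mm closed, +85 mm fully open. To be pushed from either side.
- pull_right (a point): Right pull of the shutter, the same as the left one, at the shutter's y = -146 mm.
- clamp_left (a joint): Clamp joint, rad: 0 = locked, its steel arm lies across the track just behind the pull on its side and bars the shutter from opening; 1.57 (end of travel) = free, arm parked along the track towards the chamber's +x. Locked to free is counter-clockwise from above. Stiff, about 0.12 N m, stays where left. Starts at 0 to 0.2.
- clamp_right (a joint): Clamp joint, rad: 0 = locked, its steel arm lies across the track just behind the pull on its side and bars the shutter from opening; 1.57 (end of travel) = free, arm parked along the track towards the chamber's +x. Locked to free is clockwise from above. Stiff, about 0.12 N m, stays where left. Starts at 0 to 0.2.
- clamp_left_grip (a point): Left clamp's teal T-bar grip, upright bar 46 mm long, 12 thick, 32 tall, on the clamp's axis (chamber x -21, y +213 mm). Point: on the axis, 10 mm below the bar's top, 142 mm above the bench; grip here. 20 mm below it is a hub of 28 mm diameter with a steel arm 74 mm long, 14 wide, parallel to the bar: it points to the chamber's -y when locked, +x when free.
- clamp_right_grip (a point): Right clamp's T-bar grip, the mirror image, on its axis at chamber x -21, y -213 mm; its arm points to the chamber's +y when locked, +x when free.
- cell1 (a point): Middle of the floor of cell 1 of 4, counted from the left (chamber x 0, y 123 mm, 10 mm above the bench). Open-topped, 102 (chamber x) by 76 mm (y) inside, walls between cells 6 mm thick, tops 86 mm above the bench. Takes one canister. Covered by the shutter when closed.
- cell2 (a point): Middle of the floor of cell 2 of 4, counted from the left (chamber x 0, y 41 mm, 10 mm above the bench). Open-topped, 102 (chamber x) by 76 mm (y) inside, walls between cells 6 mm thick, tops 86 mm above the bench. Takes one canister. Covered by the shutter when closed.
- cell3 (a point): Middle of the floor of cell 3 of 4, counted from the left (chamber x 0, y -41 mm, 10 mm above the bench). Open-topped, 102 (chamber x) by 76 mm (y) inside, walls between cells 6 mm thick, tops 86 mm above the bench. Takes one canister. Covered by the shutter when closed.
- cell4 (a point): Middle of the floor of cell 4 of 4, counted from the left (chamber x 0, y -123 mm, 10 mm above the bench). Open-topped, 102 (chamber x) by 76 mm (y) inside, walls between cells 6 mm thick, tops 86 mm above the bench. Takes one canister. Covered by the shutter when closed.
- canister1: Culture canister with a green cap, standing on the bench to the left of the chamber; may be absent (two or three of the four are there). White round body 54 mm diameter, 46 mm tall, with a solid grip cap 36 mm diameter, 26 mm tall on top (72 mm in all), 0.12 to 0.21 kg. Origin: centre of its underside; z along its axis.
- canister2: Culture canister with a yellow cap, standing on the bench to the left of the chamber; may be absent (two or three of the four are there). White round body 54 mm diameter, 46 mm tall, with a solid grip cap 36 mm diameter, 26 mm tall on top (72 mm in all), 0.12 to 0.21 kg. Origin: centre of its underside; z along its axis.
- canister3: Culture canister with a blue cap, standing on the bench to the left of the chamber; may be absent (two or three of the four are there). White round body 54 mm diameter, 46 mm tall, with a solid grip cap 36 mm diameter, 26 mm tall on top (72 mm in all), 0.12 to 0.21 kg. Origin: centre of its underside; z along its axis.
- canister4: Culture canister with a red cap, standing on the bench to the left of the chamber; may be absent (two or three of the four are there). White round body 54 mm diameter, 46 mm tall, with a solid grip cap 36 mm diameter, 26 mm tall on top (72 mm in all), 0.12 to 0.21 kg. Origin: centre of its underside; z along its axis.
- meter: Teal handheld meter, 110 x 66 x 34 mm, on the bench; not part of the job, to be left where it is. Origin: centre of its underside.
- jar: Amber jar, 52 mm diameter, 75 mm tall, standing near the canisters; not part of the job, to be left where it is. Origin: centre of its underside.
- tape: Grey roll of tape lying flat, 90 mm diameter, 24 mm tall; not part of the job, to be left where it is. Origin: centre of its underside.
- driver: Screwdriver lying on the bench; not part of the job, to be left where it is. Origin: near its middle.
- wipes: White and blue box, 75 x 120 x 60 mm; not part of the job, to be left where it is. Origin: centre of its underside.
- fastener_tray: Small open aluminium tray, 100 x 140 x 28 mm; not part of the job, to be left where it is. Origin: centre of its underside.

How it is judged:
On the way, in this order (a step that is already met when the one before it is completed fails the run):
1. both clamps are freed and the shutter is fully open (both pulls within 12 mm of the end of their travel) (value of joint each of clamp_left, clamp_right above 1.1 rad and x of each of pull_left, pull_right in the frame of chamber above 0.073 m), for 0.2 s.
2. every canister stands upright on the floor of a cell, with the shutter open (x of canister1 in the frame of chamber between -0.03 and 0.03 m and y of canister1 in the frame of chamber between -0.15 and 0.15 m and z of canister1 in the frame of chamber between 0.004 and 0.018 m and angle between each of canister1, canister2, canister3, canister4's own z axis and vertical below 0.15 rad and x of canister2 in the frame of chamber between -0.03 and 0.03 m and y of canister2 in the frame of chamber between -0.15 and 0.15 m and z of canister2 in the frame of chamber between 0.004 and 0.018 m and x of canister3 in the frame of chamber between -0.03 and 0.03 m and y of canister3 in the frame of chamber between -0.15 and 0.15 m and z of canister3 in the frame of chamber between 0.004 and 0.018 m and x of canister4 in the frame of chamber between -0.03 and 0.03 m and y of canister4 in the frame of chamber between -0.15 and 0.15 m and z of canister4 in the frame of chamber between 0.004 and 0.018 m and x of each of pull_left, pull_right in the frame of chamber above 0.05 m), for 0.2 s.
3. the shutter is fully home at both ends (x of each of pull_left, pull_right in the frame of chamber below -0.034 m), for 0.2 s.
At the end, for the whole second after the job is handed in: Every canister present stands upright (within 0.15 rad) on the floor of a cell, one to a cell; both pulls are within 6 mm of the closed position; both clamps are locked (below 0.25 rad); everything is at rest (all of step 3 and x of canister1 in the frame of chamber between -0.03 and 0.03 m and y of canister1 in the frame of chamber between -0.15 and 0.15 m and z of canister1 in the frame of chamber between 0.004 and 0.018 m and angle between each of canister1, canister2, canister3, canister4's own z axis and vertical below 0.15 rad and x of canister2 in the frame of chamber between -0.03 and 0.03 m and y of canister2 in the frame of chamber between -0.15 and 0.15 m and z of canister2 in the frame of chamber between 0.004 and 0.018 m and x of canister3 in the frame of chamber between -0.03 and 0.03 m and y of canister3 in the frame of chamber between -0.15 and 0.15 m and z of canister3 in the frame of chamber between 0.004 and 0.018 m and x of canister4 in the frame of chamber between -0.03 and 0.03 m and y of canister4 in the frame of chamber between -0.15 and 0.15 m and z of canister4 in the frame of chamber between 0.004 and 0.018 m and value of joint each of clamp_left, clamp_right below 0.25 rad and linear speed of shutter below 0.01 m/s and linear speed of each of canister1, canister2, canister3, canister4 below 0.02 m/s); the robot touches nothing.
It fails at once if one of the other things on the bench is moved more than 50 mm (distance of any of meter, jar, tape, driver, wipes, fastener_tray from where it was at the start of the episode above 0.05 m).
Of canister1, canister2, canister3, canister4 only 2 to 3 are there at a start; the rules pass over those that are not, and their reading is None.
At some moment in a run one of canister1, canister2, canister3, canister4 may be knocked a few centimetres aside while the robot is not near it.
It also fails if it takes over 210 s, if anything falls off the work surface, if the arm or the gripper's body presses on something with over 40 N, if the wrist force passes 120 N, or if a joint passes its speed limit or range.

ROBOT

A 6-joint arm with a two-finger parallel gripper is mounted at the origin on the work surface. World frame = base frame: x ahead of the robot, y to its left, z up, the work surface at z = 0. Lengths are in m, angles in rad, forces in N, time in s.
With the tool pointing down it reaches from about 0.375 to 0.9 m from the base axis. Payload 3.1 kg.
Tool frame: the origin (TCP) lies on the centre line of the jaws, within the pads' length; the fingertips stand 22 mm ahead of it and the grasp point (between the pads) lies 3 mm ahead of it; x points along the fingers, y is the direction in which the jaws open and shut, and the axes are right-handed (so a half turn about x gives the same grasp; the last joint's range is limited). The gripper opens to 85 mm and grips with 20 to 120 N. Pads are 22 mm wide; open, the fingers measure 114 mm over their backs; the gripper's body (76 mm by 85 mm) begins 54 mm behind the grasp point. The pads swing forward as they close: fully open they stand 13 mm farther back than shut.
Start: joints at [1.157, 0.527, 1.433, -0, 1.181, -0.178], TCP at [0.145, 0.608, 0.253] pointing down, gripper open.
Joint ranges: [-3.08, 3.08], [-0.75, 2.2], [0.22, 2.44], [-1.43, 4.57], [0, 2.65], [-2.85, 2.85]. Speed limits (rad/s): [2.79, 2.79, 3.14, 3.14, 3.14, 3.14].

INTERFACE

Orientations are given as a unit quaternion [x, y, z, w].
In Python, from plant import manip gives the robot as it stands.
- The arm moves only by the tool send_rows, never from a script. Its argument "steps" is one flat list of numbers, 4 for each row, row after row: the shift along the tool's x, y, z in mm, then the turn about the tool's x in units of 5 degrees (1.0 is 5 degrees). A call has exactly 10 rows; each row shifts and turns the commanded pose from where the row before left it, along the tool's axes as they then stand; what a row does not reach is not made up. A row lasts 1/10 s, in which the tool goes at most 50 mm and 8.59 degrees, less where a joint would pass 70% of its speed; a pose out of reach is approached as far as the arm can. A call is refused whole if a number of a shift passes 50 or a number of a turn 1, either way. A call with a gripper value outside its range is refused whole. "grip" is the opening in per cent of the stroke, from 0 (shut) to 100 (fully open), set as the call begins (left out, the last holds). The fingers move at their own pace and stop on an object; "squeeze" is the grip in N (left out, the last holds). Time passes only in rows, so rows that do not move let the fingers close, or fill a call up. It gives the time, the measured TCP pose, the force and the opening at its end, in the units of the state.
- manip.get_state(): the state, without advancing time (a new reading comes with each control period).
- manip.camera(name): name is "side" or "top"; returns (picture, depth): 384x512x3 uint8, red, green, blue; 384x512 float32, m along the optical axis (not along the pixel's ray), 0 where there is no reading.
- manip.camera_params(name): a dict with "mtx" (3x3 intrinsics, pixels), "k1" (the pictures are not rectified: a ray, as slopes to the right and down, at radius r is drawn at 1 + k1 r^2 times it, then the intrinsics apply), "pose" (4x4, takes a point from camera to world coordinates). Camera axes: x right, y up, looking along -z (the intrinsics and any distortion apply to the point x, -y, -z); pixel columns grow to the right and rows downward; lengths in m; the calibration is good to about 2 mm. A picture is of the moment at which its call begins. camera_params takes no time and is no camera call.
- manip.close_job(): hands the job in, once; it reports no verdict.
The state is a dict: "time_s": time; "joint_pos": joint angles; "qvel": joint speeds; "joint_efforts": joint torques, N m; "tool_pos": TCP position; "tcp_rot": TCP orientation; "wrist_force": force on the tool from outside, world axes, zero at the start; "moment": the same for the moment, N m; "width": opening from 0.0 (shut) to 1.0 (fully open).
Only numpy, scipy, OpenCV 4.12 (cv2) and the standard library are available. Lean on these libraries where they do the work, as an engineer would, in place of code of your own. Each camera call takes 0.05 s, during which the arm holds its last target. There are 200 camera calls.

## Working session

There is one attempt and no reset: what is moved stays moved. The work goes in short steps, Python scripts to look and compute and a tool call to move; the robot and the scene stay as the last step left them, time stands still between calls to the robot, and variables do not carry over. Pictures are saved under pics/ and viewed, about 12 in all and at most 16, crops included, and the job is handed in when it is done.

Besides the shell and the picture viewer there is one more tool, called after "Request:" in YAML: its name, and indented under it one key for each argument. send_rows: Moves the arm, as the interface text tells. Its arguments: {"type":"object","properties":{"steps":{"type":"array","items":{"type":"number"}},"grip":{"type":"number"},"squeeze":{"type":"number"}},"required":["steps"]}

```bash
ls; mkdir -p pics; cat > h.py <<'E'
import numpy as np, cv2
from plant import manip
def shot(name):
    im,d=manip.camera(name); return im,d,manip.camera_params(name)
def xyz(p,d):
    """world points for all pixels"""
    K=p["mtx"];K=np.array(K);h,w=d.shape
    u,v=np.meshgrid(np.arange(w),np.arange(h))
    pts=np.stack([u,v],-1).reshape(-1,1,2).astype(np.float64)
    n=cv2.undistortPoints(pts,K,np.array([p["k1"],0,0,0.])).reshape(h,w,2)
    c=np.stack([n[...,0]*d,-n[...,1]*d,-d,np.ones_like(d)],-1)
    W=(c@np.array(p["pose"]).T)[...,:3]; W[d==0]=np.nan
    return W
def save(im,f,s=1.5):
    cv2.imwrite("pics/"+f,cv2.resize(im[...,::-1],None,fx=s,fy=s,interpolation=cv2.INTER_CUBIC))
E
python3 - <<'E'
from h import *
print(manip.get_state())
for n in("top","side"):
    im,d,p=shot(n); save(im,n+"0.png"); np.savez(n+"0.npz",im=im,d=d); print(n,p)
E
```

```text
pics
{'time_s': 0.0, 'joint_pos': array([ 1.15745872e+00,  5.28473257e-01,  1.43389642e+00,  4.44905288e-05,
        1.18141986e+00, -1.78486520e-01]), 'qvel': array([-0.00066435,  0.00018076, -0.00233881, -0.00089678,  0.00104308,
       -0.00049272]), 'joint_efforts': array([-2.10944498e-03, -4.42353380e+01, -1.78027958e+01, -4.32078896e-04,
        8.69484240e-03,  7.65622339e-07]), 'tool_pos': array([0.14511506, 0.60723158, 0.25233109]), 'tcp_rot': array([ 0.08210889,  0.70247661, -0.08358632,  0.70199578]), 'wrist_force': array([-0.22493962, -0.10727141, -0.33251747]), 'moment': array([ 0.03183207, -0.00427655,  0.02256733]), 'width': 1.0005863106640196}
top {'mtx': array([[455.81071142,   0.        , 255.59399442],
       [  0.        , 455.81071142, 197.64564114],
       [  0.        ,   0.        ,   1.        ]]), 'k1': -0.04152987362601748, 'pose': array([[-0.00720864,  0.99350648, -0.11354693,  0.35187728],
       [-0.99995924, -0.00777933, -0.0045837 ,  0.03171437],
       [-0.00543726,  0.11350926,  0.99352206,  1.50079948],
       [ 0.        ,  0.        ,  0.        ,  1.        ]])}
side {'mtx': array([[429.6308144 ,   0.        , 253.61017625],
       [  0.        , 429.6308144 , 185.40776941],
       [  0.        ,   0.        ,   1.        ]]), 'k1': 0.0028916646971432545, 'pose': array([[ 0.97396121,  0.13600695, -0.18138818,  0.26839136],
       [-0.2266263 ,  0.60639705, -0.76218314, -0.95895644],
       [ 0.00633105,  0.78344415,  0.62142995,  0.9160201 ],
       [ 0.        ,  0.        ,  0.        ,  1.        ]])}
```

View pics/top0.png

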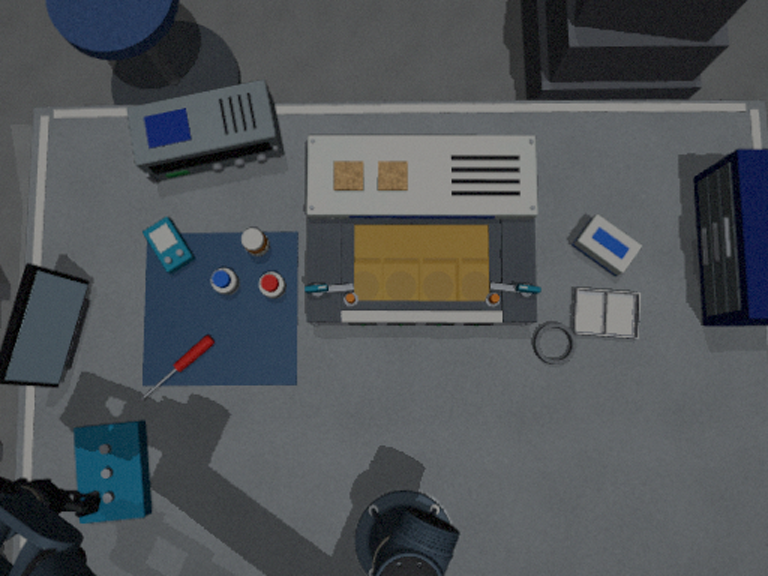

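View pics/side0.png

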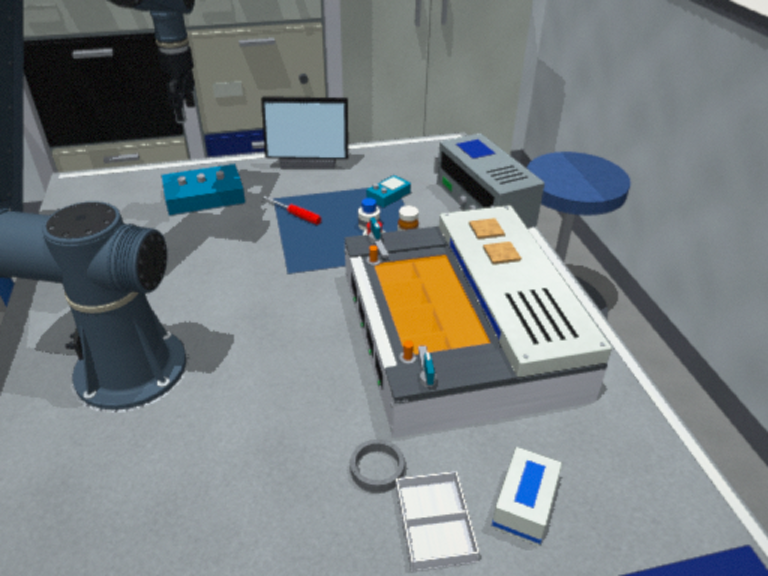

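The pictures show two canisters, blue cap at about (223,280) and red at (271,284) in the top view. The jar is at (254,241), the orange pulls at (350,298) and (494,298), and the teal clamps at (317,288) and (527,288). Next I'll measure these.

```bash
cat >> h.py <<'E'
def blob(im,W,box,h,zmin,zmax,smin=120,vmin=50):
    """median/mean of world pts of hue range in box (u0,v0,u1,v1; raw px) """
    H=cv2.cvtColor(im,cv2.COLOR_RGB2HSV).astype(int)
    m=np.zeros(im.shape[:2],bool);u0,v0,u1,v1=box;m[v0:v1,u0:u1]=1
    hh=H[...,0]; hm=(hh>=h[0])&(hh<=h[1]) if h[0]<h[1] else (hh>=h[0])|(hh<=h[1])
    m&=hm&(H[...,1]>=smin)&(H[...,2]>=vmin)&(W[...,2]>zmin)&(W[...,2]<zmax)
    return W[m]
E
python3 - <<'E'
from h import *
z=np.load("top0.npz");im,d=z["im"],z["d"];W=xyz(manip.camera_params("top"),d)
def s(v): return tuple(int(a/1.5) for a in v)
for n,b,h,zr in [("blue",(205,262,240,297),(100,130),(.055,.09)),("red",(255,265,290,300),(170,8),(.055,.09)),
 ("pL",(340,285,362,308),(3,16),(.11,.15)),("pR",(484,285,506,308),(3,16),(.11,.15)),
 ("cL",(300,275,340,300),(80,105),(.135,.17)),("cR",(505,275,545,300),(80,105),(.135,.17))]:
    P=blob(im,W,s(b),h,*zr)
    print(n,len(P)); 
    if len(P):
        c=P[:,:2]-P[:,:2].mean(0);_,_,vt=np.linalg.svd(c); print(P.mean(0).round(4),((P.max(0)+P.min(0))/2).round(4),P.min(0).round(3),P.max(0).round(3),vt[0].round(2))
# hood top & front strip
for zlo,zhi,b in [(.13,.15,(300,130,545,225)),(.09,.112,(300,215,545,330))]:
    m=np.zeros(d.shape,bool);u0,v0,u1,v1=s(b);m[v0:v1,u0:u1]=1
    m&=(W[...,2]>zlo)&(W[...,2]<zhi);P=W[m]
    print(zlo,P.min(0).round(3),P.max(0).round(3),np.median(P[:,2]),cv2.minAreaRect((P[:,:2]*1000).astype(np.float32)))
# jar
m=np.zeros(d.shape,bool);u0,v0,u1,v1=s((238,225,272,260));m[v0:v1,u0:u1]=1;P=W[m&(W[...,2]>.065)];print("jar",P.mean(0),P.min(0),P.max(0))
E
```

```text
blue 98
[0.5564 0.3833 0.0717] [0.5561 0.3849 0.0677] [0.54  0.367 0.055] [0.572 0.402 0.08 ] [-0.33 -0.94]
red 99
[0.5474 0.2798 0.0725] [0.5475 0.2803 0.0683] [0.531 0.264 0.055] [0.564 0.296 0.081] [-0.83 -0.56]
pL 28
[0.5061 0.1059 0.1301] [0.5069 0.1053 0.1244] [0.5   0.098 0.112] [0.514 0.113 0.137] [-1.   -0.08]
pR 34
[ 0.5041 -0.184   0.1306] [ 0.5043 -0.185   0.1239] [ 0.497 -0.193  0.111] [ 0.512 -0.177  0.137] [ 0.41 -0.91]
cL 53
[0.5247 0.1773 0.15  ] [0.5259 0.1739 0.147 ] [0.518 0.153 0.135] [0.533 0.195 0.159] [-0.09  1.  ]
cR 53
[ 0.5208 -0.2548  0.1501] [ 0.5229 -0.2532  0.1466] [ 0.515 -0.275  0.137] [ 0.531 -0.232  0.156] [-0.12 -0.99]
0.13 [ 0.673 -0.28   0.13 ] [0.846 0.195 0.15 ] 0.14069182606017994 ((758.8150634765625, -41.9171142578125), (474.0582275390625, 170.9147186279297), 89.4921875)
0.09 [ 0.458 -0.277  0.09 ] [0.678 0.197 0.112] 0.09900319327074125 ((568.6396484375, -40.23204040527344), (473.88958740234375, 217.526611328125), 89.52661895751953)
jar [0.64181831 0.31813786 0.07466306] [0.61953743 0.29577936 0.065198  ] [0.66495295 0.34090813 0.08276943]
```

```bash
cat >> h.py <<'E'
from scipy.spatial.transform import Rotation as Rt
O=np.array([.544,-.0405]);CY=-.008
def ch(x,y): # chamber mm -> world m
    c,s=np.cos(CY),np.sin(CY); return O+np.array([c*x-s*y,s*x+c*y])/1000
def pose():
    s=manip.get_state();R=Rt.from_quat(s["tcp_rot"]).as_matrix()
    yaw=np.degrees(np.arctan2(R[1,2],R[0,2]))
    return s,R,yaw
def go(x,y,z,yaw=None):
    """tool shifts (mm) to world TCP target in present axes, and axes at yaw (turn first), turn units"""
    s,R,y0=pose();D=(np.array([x,y,z])-s["tool_pos"])*1000
    yaw=y0 if yaw is None else yaw
    a=np.radians(yaw);R2=np.array([[0,-np.sin(a),np.cos(a)],[0,np.cos(a),np.sin(a)],[-1,0,0]])
    print("now",s["tool_pos"].round(4),"yaw",y0.round(2),"down",R[:,0].round(3),"| shift now-axes",(R.T@D).round(1),"shift after turn",(R2.T@D).round(1),"turn",round(-(yaw-y0)/5,2),"t",s["time_s"],"q",s["joint_pos"].round(2),"w",round(s["width"],3),"F",s["wrist_force"].round(1))
E
python3 - <<'E'
from h import *
print(ch(-21,213),ch(-21,-213),ch(-40,146),ch(-40,-146))
x,y=ch(-21,213)
for a in(-90,0,90): go(x,y,.25,a)
E
```

```text
[0.52470465 0.17266118] [ 0.52129669 -0.25332519] [0.50516927 0.10581532] [ 0.50283329 -0.18617533]
now [0.1451 0.6073 0.2524] yaw -13.45 down [-0.001 -0.002 -1.   ] | shift now-axes [   2.9 -334.4  470.3] shift after turn [  2.4 379.6 434.6] turn 15.31 t 0.1 q [ 1.16  0.53  1.43  0.    1.18 -0.18] w 0.999 F [-0.   0.5  0.4]
now [0.1451 0.6073 0.2524] yaw -13.45 down [-0.001 -0.002 -1.   ] | shift now-axes [   2.9 -334.4  470.3] shift after turn [   2.4 -434.6  379.6] turn -2.69 t 0.1 q [ 1.16  0.53  1.43  0.    1.18 -0.18] w 0.999 F [-0.   0.5  0.4]
now [0.1451 0.6073 0.2524] yaw -13.45 down [-0.001 -0.002 -1.   ] | shift now-axes [   2.9 -334.4  470.3] shift after turn [   2.4 -379.6 -434.6] turn -20.69 t 0.1 q [ 1.16  0.53  1.43  0.    1.18 -0.18] w 0.999 F [-0.   0.5  0.4]
```

Request:
send_rows:
  steps: [0, -28, 40, 0, 0, -28, 40, 0, 0, -28, 40, 0, 0, -28, 40, 0, 0, -28, 40, 0, 0, -28, 40, 0, 0, -28, 40, 0, 0, -28, 40, 0, 0, -28, 40, 0, 0, -28, 40, 0]

```text
time_s: 1.1
tool_pos: [0.47, 0.2407, 0.2531]
tcp_rot: [0.083, 0.702, -0.083, 0.702]
wrist_force: [0.9, 0.8, 0.6]
width: 1.001
```

Request:
send_rows:
  steps: [0, -27, 35, 0, 0, -27, 35, 0, 0, 0, 0, 1, 0, 0, 0, 1, 0, 0, 0, 1, 0, 0, 0, 1, 0, 0, 0, 1, 0, 0, 0, 1, 0, 0, 0, 1, 0, 0, 0, 1]

```text
time_s: 2.1
tool_pos: [0.5244, 0.1736, 0.2529]
tcp_rot: [0.319, 0.631, -0.319, 0.631]
wrist_force: [-0.1, 0.8, -0.3]
width: 1.0
```

Request:
send_rows:
  steps: [0, 0, 0, 1, 0, 0, 0, 1, 0, 0, 0, 1, 0, 0, 0, 1, 0, 0, 0, 1, 0, 0, 0, 1, 0, 0, 0, 0.3, 0, 0, 0, 0, 0, 0, 0, 0, 0, 0, 0, 0]

```text
time_s: 3.1
tool_pos: [0.5247, 0.1737, 0.2532]
tcp_rot: [0.477, 0.522, -0.477, 0.522]
wrist_force: [-0.4, -0.8, 0.1]
width: 0.999
```

```bash
python3 - <<'E'
from h import *
x,y=ch(-21,213)
go(x,y,.147,-85)
im,d,p=shot("side"); save(im[130:290,180:340],"s1.png",3.5)
E
```

```text
now [0.5247 0.1737 0.2532] yaw -84.91 down [-0. -0. -1.] | shift now-axes [ 1.062e+02 -1.000e-01  1.000e+00] shift after turn [ 1.062e+02 -1.000e-01  1.000e+00] turn 0.02 t 3.1 q [ 0.12  0.43  1.62 -0.    1.1   0.03] w 0.999 F [-0.4 -0.8  0.1]
```

View pics/s1.png

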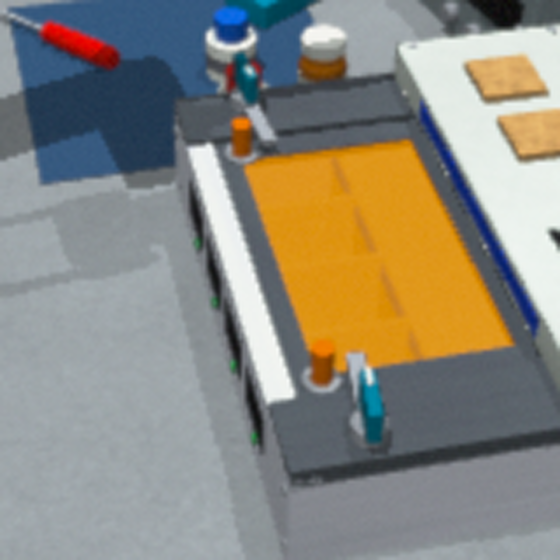

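The crop shows both clamps locked, left grip at about (247,80) and right at (372,405), with the pulls at (241,135) and (321,360). Everything matches my estimates, so I'll descend on the left clamp.

Request:
send_rows:
  steps: [20, 0, 1, 0, 20, 0, 0, 0, 20, 0, 0, 0, 15, 0, 0, 0, 15, 0, 0, 0, 10, 0, 0, 0, 5, 0, 0, 0, 0, 0, 0, 0, 0, 0, 0, 0, 0, 0, 0, 0]
  grip: 70

```text
time_s: 4.15
tool_pos: [0.5254, 0.1727, 0.149]
tcp_rot: [0.478, 0.521, -0.477, 0.522]
wrist_force: [-0.0, -0.5, -0.2]
width: 0.699
```

Request:
send_rows:
  steps: [0, 0, 0, 0, 0, 0, 0, 0, 0, 0, 0, 0, 0, 0, 0, 0, 0, 0, 0, 0, 0, 0, 0, 0, 0, 0, 0, 0, 0, 0, 0, 0, 0, 0, 0, 0, 0, 0, 0, 0]
  grip: 0
  squeeze: 50

```text
time_s: 5.15
tool_pos: [0.5242, 0.1726, 0.1487]
tcp_rot: [0.477, 0.522, -0.478, 0.521]
wrist_force: [-4.1, -0.8, 4.6]
width: 0.129
```

Request:
send_rows:
  steps: [0, 0, 0, -1, 0, 0, 0, -1, 0, 0, 0, -1, 0, 0, 0, -1, 0, 0, 0, -1, 0, 0, 0, -1, 0, 0, 0, -1, 0, 0, 0, -1, 0, 0, 0, -1, 0, 0, 0, -1]

```text
time_s: 6.15
tool_pos: [0.5248, 0.1729, 0.1487]
tcp_rot: [0.212, 0.675, -0.211, 0.675]
wrist_force: [-1.8, 0.8, 4.0]
width: 0.129
```

Request:
send_rows:
  steps: [0, 0, 0, -1, 0, 0, 0, -1, 0, 0, 0, -1, 0, 0, 0, -1, 0, 0, 0, -1, 0, 0, 0, -1, 0, 0, 0, -0.5, 0, 0, 0, 0, 0, 0, 0, 0, 0, 0, 0, 0]

```text
time_s: 7.15
tool_pos: [0.5249, 0.1734, 0.1487]
tcp_rot: [0.016, 0.707, -0.015, 0.707]
wrist_force: [-2.0, 4.5, 4.9]
width: 0.133
```

Request:
send_rows:
  steps: [0, 0, 0, 0, 0, 0, 0, 0, 0, 0, 0, 0, -10, 0, 0, 0, -20, 0, 0, 0, -25, 0, 0, 0, -25, 0, 0, 0, -20, 0, 0, 0, 0, 0, 0, 0, 0, 0, 0, 0]
  grip: 70

```text
time_s: 8.15
tool_pos: [0.5248, 0.1726, 0.2487]
tcp_rot: [0.015, 0.707, -0.015, 0.707]
wrist_force: [0.2, -0.6, 0.1]
width: 0.697
```

```bash
python3 - <<'E'
from h import *
x,y=ch(-21,-213)
go(x,y,.25,-96)
E
```

```text
now [0.5248 0.1726 0.2487] yaw -2.46 down [ 0.001  0.    -1.   ] | shift now-axes [  -1.3 -425.6   14.8] shift after turn [ -1.3  41.  423.9] turn 18.71 t 8.15 q [ 0.12  0.44  1.62 -0.    1.08 -1.41] w 0.697 F [ 0.2 -0.6  0.1]
```

Request:
send_rows:
  steps: [0, -42.5, 1.5, 0, 0, -42.5, 1.5, 0, 0, -42.5, 1.5, 0, 0, -42.5, 1.5, 0, 0, -42.5, 1.5, 0, 0, -42.5, 1.5, 0, 0, -42.5, 1.5, 0, 0, -42.5, 1.5, 0, 0, -42.5, 1.5, 0, 0, -42.5, 1.5, 0]

```text
time_s: 9.15
tool_pos: [0.5205, -0.2539, 0.2466]
tcp_rot: [0.016, 0.708, -0.015, 0.706]
wrist_force: [0.4, -0.3, -0.1]
width: 0.7
```

Request:
send_rows:
  steps: [0, 0, 0, 1, 0, 0, 0, 1, 0, 0, 0, 1, 0, 0, 0, 1, 0, 0, 0, 1, 0, 0, 0, 1, 0, 0, 0, 1, 0, 0, 0, 1, 0, 0, 0, 1, 0, 0, 0, 1]

```text
time_s: 10.15
tool_pos: [0.5208, -0.2521, 0.2465]
tcp_rot: [0.314, 0.635, -0.313, 0.632]
wrist_force: [-0.1, -0.0, 1.3]
width: 0.7
```

Request:
send_rows:
  steps: [0, 0, 0, 1, 0, 0, 0, 1, 0, 0, 0, 1, 0, 0, 0, 1, 0, 0, 0, 1, 0, 0, 0, 1, 0, 0, 0, 1, 0, 0, 0, 1, 0, 0, 0, 0.7, 0, 0, 0, 0]

```text
time_s: 11.15
tool_pos: [0.5209, -0.2521, 0.2467]
tcp_rot: [-0.525, -0.475, 0.526, -0.472]
wrist_force: [0.2, -0.2, -0.1]
width: 0.7
```

```bash
python3 - <<'E'
from h import *
x,y=ch(-21,-213)
go(x,y,.148,-96)
E
```

```text
now [ 0.5209 -0.2521  0.2467] yaw -95.95 down [-0.003  0.002 -1.   ] | shift now-axes [98.7  0.8  1.3] shift after turn [98.7  0.6  1.1] turn 0.01 t 11.15 q [-0.64  0.47  1.56 -0.    1.11 -0.54] w 0.7 F [ 0.2 -0.2 -0.1]
```

Request:
send_rows:
  steps: [20, 0, 1, 0, 20, 0, 0, 0, 20, 0, 0, 0, 15, 0, 0, 0, 13, 0, 0, 0, 8, 0, 0, 0, 2, 0, 0, 0, 0, 0, 0, 0, 0, 0, 0, 0, 0, 0, 0, 0]

```text
time_s: 12.15
tool_pos: [0.522, -0.2539, 0.1511]
tcp_rot: [0.525, 0.473, -0.525, 0.474]
wrist_force: [-0.0, 0.6, 0.6]
width: 0.7
```

Request:
send_rows:
  steps: [0, 0, 0, 0, 0, 0, 0, 0, 0, 0, 0, 0, 0, 0, 0, 0, 0, 0, 0, 0, 0, 0, 0, 0, 0, 0, 0, 0, 0, 0, 0, 0, 0, 0, 0, 0, 0, 0, 0, 0]
  grip: 0

```text
time_s: 13.15
tool_pos: [0.5198, -0.2534, 0.1506]
tcp_rot: [-0.524, -0.475, 0.526, -0.473]
wrist_force: [-4.4, 0.0, 4.6]
width: 0.129
```

Request:
send_rows:
  steps: [0, 0, 0, 1, 0, 0, 0, 1, 0, 0, 0, 1, 0, 0, 0, 1, 0, 0, 0, 1, 0, 0, 0, 1, 0, 0, 0, 1, 0, 0, 0, 1, 0, 0, 0, 1, 0, 0, 0, 1]

```text
time_s: 14.15
tool_pos: [0.5192, -0.253, 0.1506]
tcp_rot: [-0.675, -0.207, 0.678, -0.205]
wrist_force: [-7.1, 0.6, 6.5]
width: 0.129
```

Request:
send_rows:
  steps: [0, 0, 0, 1, 0, 0, 0, 1, 0, 0, 0, 1, 0, 0, 0, 1, 0, 0, 0, 1, 0, 0, 0, 1, 0, 0, 0, 0.5, 0, 0, 0, 0, 0, 0, 0, 0, 0, 0, 0, 0]

```text
time_s: 15.15
tool_pos: [0.519, -0.2525, 0.1506]
tcp_rot: [-0.705, -0.01, 0.709, -0.009]
wrist_force: [-7.0, 0.5, 6.5]
width: 0.127
```

Request:
send_rows:
  steps: [0, 0, 0, 0, 0, 0, 0, 0, 0, 0, 0, 0, -10, 0, 0, 0, -20, 0, 0, 0, -15, 0, 0, 0, -5, 0, 0, 0, 0, 0, 0, 0, 0, 0, 0, 0, 0, 0, 0, 0]
  grip: 70

```text
time_s: 16.15
tool_pos: [0.5211, -0.2532, 0.1995]
tcp_rot: [-0.707, -0.01, 0.708, -0.009]
wrist_force: [0.6, -0.0, 0.2]
width: 0.7
```

```bash
python3 - <<'E'
from h import *
x,y=ch(-75,-146)
go(x,y,.133,-178)
go(x,y,.133,-90)
E
```

```text
now [ 0.5211 -0.2532  0.1995] yaw -178.45 down [-0.001  0.001 -1.   ] | shift now-axes [ 66.6 -68.7  51.3] shift after turn [ 66.5 -69.2  50.9] turn -0.09 t 16.15 q [-0.65  0.53  1.6  -0.    1.01  0.9 ] w 0.7 F [ 0.6 -0.   0.2]
now [ 0.5211 -0.2532  0.1995] yaw -178.45 down [-0.001  0.001 -1.   ] | shift now-axes [ 66.6 -68.7  51.3] shift after turn [ 66.5 -53.3 -67.3] turn -17.69 t 16.15 q [-0.65  0.53  1.6  -0.    1.01  0.9 ] w 0.7 F [ 0.6 -0.   0.2]
```

Request:
send_rows:
  steps: [0, 0, 0, 0.4, 0, -23, 15, 0, 0, -23, 15, 0, 0, -23, 15, 0, 0, 0, 0, 0, 23, 0, 0, 0, 23, 0, 0, 0, 18, 0, 0, 0, 4, 0, 0, 0, 0, 0, 0, 0]
  grip: 0
  squeeze: 50

```text
time_s: 17.15
tool_pos: [0.4771, -0.1845, 0.1315]
tcp_rot: [-0.707, 0.003, 0.708, 0.003]
wrist_force: [0.1, 0.8, -0.7]
width: 0.002
```

```bash
cat >> h.py <<'E'
def w2c(P):
    P=np.atleast_2d(P)[:,:2]-O;c,s=np.cos(CY),np.sin(CY);return np.c_[P[:,0]*c+P[:,1]*s,-P[:,0]*s+P[:,1]*c]*1000
def look(cam="side"):
    """chamber state: orange pulls x, clamps direction; TCP in chamber mm"""
    im,d,p=shot(cam);W=xyz(p,d)
    H=cv2.cvtColor(im,cv2.COLOR_RGB2HSV).astype(int)
    C=w2c(np.nan_to_num(W.reshape(-1,3),nan=9.)).reshape(d.shape+(2,));Z=W[...,2]
    for n,s in(("L",1),("R",-1)):
        m=(H[...,0]>=3)&(H[...,0]<=17)&(H[...,1]>120)&(Z>.108)&(Z<.142)&(abs(C[...,1]-146*s)<20)&(abs(C[...,0]-20)<95)
        q=C[m]; print("pull",n,m.sum(),q.mean(0).round(1) if m.any() else "",(q[:,0].min().round(0),q[:,0].max().round(0)) if m.any() else "",end=" ")
        m=(H[...,0]>=80)&(H[...,0]<=105)&(H[...,1]>100)&(Z>.12)&(Z<.17)&(np.hypot(C[...,0]+21,C[...,1]-213*s)<40)
        if m.sum()>8:
            q=C[m]-C[m].mean(0);v=np.linalg.svd(q)[2][0];print("| clamp",n,m.sum(),C[m].mean(0).round(0),v.round(2),end=" ")
        print()
    s=manip.get_state();print("TCP chamber",w2c(s["tool_pos"])[0].round(1),"z",s["tool_pos"][2].round(4),"yaw",pose()[2].round(2),"F",s["wrist_force"].round(1),"t",s["time_s"])
E
python3 - <<'E'
from h import *
look("side");look("top")
E
```

```text
pull L 24 [-45.3 140.1] (np.float64(-49.0), np.float64(-39.0)) 
pull R 46 [ -42.4 -153.2] (np.float64(-50.0), np.float64(-35.0)) | clamp R 185 [ -26. -218.] [ 1.   -0.01] 
TCP chamber [ -65.3 -144.7] z 0.1323 yaw 179.53 F [-0.1 -0.1  0.6] t 17.2
pull L 27 [-39.2 146.3] (np.float64(-46.0), np.float64(-31.0)) | clamp L 59 [-24. 213.] [-1.    0.06] 
pull R 0   
TCP chamber [ -65.1 -144.8] z 0.1327 yaw 179.54 F [ 0.3 -1.  -0.8] t 17.25
```

Request:
send_rows:
  steps: [0, 0, -5, 0, 0, 0, -5, 0, 0, 0, -5, 0, 0, 0, 15, 0, 0, -48.5, 0, 0, 0, -48.5, 0, 0, 0, -48.5, 0, 0, 0, -48.5, 0, 0, 0, -48.5, 0, 0, 0, -48.5, 0, 0]

```text
time_s: 18.25
tool_pos: [0.4804, 0.1089, 0.1332]
tcp_rot: [0.708, -0.003, -0.706, -0.003]
wrist_force: [0.5, -0.2, -0.7]
width: -0.003
```

```bash
python3 - <<'E'
from h import *
look("side")
E
```

```text
pull L 45 [-39.9 140.9] (np.float64(-47.0), np.float64(-32.0)) | clamp L 83 [-17. 208.] [ 1.   -0.08] 
pull R 63 [ -34.7 -151. ] (np.float64(-42.0), np.float64(-26.0)) | clamp R 184 [ -26. -217.] [ 1.   -0.02] 
TCP chamber [-65.8 155.4] z 0.1333 yaw 179.82 F [1.1 3.6 0.1] t 18.3
```

Request:
send_rows:
  steps: [0, 0, -8, 0, 0, 0, -8, 0, 0, 0, -8, 0, 0, 0, 18, 0, 0, 48.5, 0, 0, 0, 48.5, 0, 0, 0, 48.5, 0, 0, 0, 48.5, 0, 0, 0, 48.5, 0, 0, 0, 48.5, 0, 0]

```text
time_s: 19.3
tool_pos: [0.4833, -0.1893, 0.1328]
tcp_rot: [0.708, -0.005, -0.706, -0.003]
wrist_force: [1.6, -0.3, -0.2]
width: 0.001
```

```bash
python3 - <<'E'
from h import *
look("side")
E
```

```text
pull L 2 [-33.5 140.6] (np.float64(-34.0), np.float64(-33.0)) 
pull R 60 [ -30.1 -154. ] (np.float64(-38.0), np.float64(-22.0)) | clamp R 185 [ -26. -217.] [ 1.   -0.02] 
TCP chamber [ -57.1 -157.8] z 0.1333 yaw 179.12 F [ 2.5 -4.1  0.2] t 19.35
```

Request:
send_rows:
  steps: [0, 0, -9, 0, 0, 0, -9, 0, 0, 0, -8, 0, 0, 0, 16, 0, 0, -48.5, 0, 0, 0, -48.5, 0, 0, 0, -48.5, 0, 0, 0, -48.5, 0, 0, 0, -48.5, 0, 0, 0, -48.5, 0, 0]

```text
time_s: 20.35
tool_pos: [0.4954, 0.1097, 0.1326]
tcp_rot: [0.707, -0.002, -0.707, -0.002]
wrist_force: [0.9, -1.0, -0.2]
width: 0.002
```

```bash
python3 - <<'E'
from h import *
look("side");look("top")
E
```

```text
pull L 44 [-20.6 142.3] (np.float64(-27.0), np.float64(-12.0)) | clamp L 37 [ -9. 206.] [1.   0.01] 
pull R 70 [ -16.4 -149.5] (np.float64(-24.0), np.float64(-8.0)) | clamp R 184 [ -26. -218.] [ 1.   -0.02] 
TCP chamber [-50.8 156.4] z 0.1327 yaw 179.89 F [0.4 3.6 0.7] t 20.4
pull L 0   
pull R 33 [ -13.  -142.4] (np.float64(-20.0), np.float64(-4.0)) | clamp R 73 [ -24. -210.] [-1.   -0.05] 
TCP chamber [-50.7 153.2] z 0.1326 yaw -179.93 F [-0.3 -0.3 -0.3] t 20.45
```

Request:
send_rows:
  steps: [0, 0, -10, 0, 0, 0, -10, 0, 0, 0, -8, 0, 0, 0, 18, 0, 0, 48.5, 0, 0, 0, 48.5, 0, 0, 0, 48.5, 0, 0, 0, 48.5, 0, 0, 0, 48.5, 0, 0, 0, 48.5, 0, 0]

```text
time_s: 21.45
tool_pos: [0.5033, -0.1893, 0.1325]
tcp_rot: [0.708, -0.005, -0.707, -0.004]
wrist_force: [0.1, 0.4, 0.4]
width: -0.006
```

Request:
send_rows:
  steps: [0, 0, -10, 0, 0, 0, -10, 0, 0, 0, -8, 0, 0, 0, 18, 0, 0, -48.5, 0, 0, 0, -48.5, 0, 0, 0, -48.5, 0, 0, 0, -48.5, 0, 0, 0, -48.5, 0, 0, 0, -48.5, 0, 0]

```text
time_s: 22.45
tool_pos: [0.5166, 0.1072, 0.1325]
tcp_rot: [0.708, -0.004, -0.707, -0.004]
wrist_force: [1.3, 0.3, -0.0]
width: -0.002
```

```bash
python3 - <<'E'
from h import *
look("side")
E
```

```text
pull L 45 [ -0.6 145.2] (np.float64(-7.0), np.float64(7.0)) | clamp L 30 [-40. 209.] [ 0.99 -0.12] 
pull R 65 [   1.1 -146.5] (np.float64(-7.0), np.float64(11.0)) | clamp R 183 [ -26. -218.] [-1.    0.01] 
TCP chamber [-29.5 154.3] z 0.1326 yaw 179.66 F [0.9 3.9 0.3] t 22.5
```

Request:
send_rows:
  steps: [0, 0, -8, 0, 0, 0, -8, 0, 0, 0, -8, 0, 0, 0, 16, 0, 0, 48.5, 0, 0, 0, 48.5, 0, 0, 0, 48.5, 0, 0, 0, 48.5, 0, 0, 0, 48.5, 0, 0, 0, 48.5, 0, 0]

```text
time_s: 23.5
tool_pos: [0.521, -0.1902, 0.1325]
tcp_rot: [0.708, -0.005, -0.707, -0.004]
wrist_force: [0.8, 0.5, 0.3]
width: 0.0
```

Request:
send_rows:
  steps: [0, 0, -10, 0, 0, 0, -10, 0, 0, 0, -8, 0, 0, 0, 18, 0, 0, -48.5, 0, 0, 0, -48.5, 0, 0, 0, -48.5, 0, 0, 0, -48.5, 0, 0, 0, -48.5, 0, 0, 0, -48.5, 0, 0]

```text
time_s: 24.5
tool_pos: [0.5343, 0.1072, 0.1324]
tcp_rot: [0.707, -0.004, -0.707, -0.004]
wrist_force: [1.1, -0.8, 0.1]
width: -0.002
```

```bash
python3 - <<'E'
from h import *
look("side")
E
```

```text
pull L 42 [ 12.7 144.2] (np.float64(5.0), np.float64(20.0)) | clamp L 81 [-31. 208.] [ 0.99 -0.12] 
pull R 67 [  14.4 -146.6] (np.float64(7.0), np.float64(23.0)) | clamp R 184 [ -26. -217.] [ 1.   -0.03] 
TCP chamber [-11.9 154.6] z 0.1325 yaw 179.67 F [-0.4  3.4 -0.1] t 24.55
```

Request:
send_rows:
  steps: [0, 0, -8, 0, 0, 0, -8, 0, 0, 0, -6, 0, 0, 0, 15, 0, 0, 48.5, 0, 0, 0, 48.5, 0, 0, 0, 48.5, 0, 0, 0, 48.5, 0, 0, 0, 48.5, 0, 0, 0, 48.5, 0, 0]

```text
time_s: 25.55
tool_pos: [0.538, -0.19, 0.1324]
tcp_rot: [0.708, -0.005, -0.707, -0.004]
wrist_force: [0.7, 0.4, 0.6]
width: 0.002
```

Request:
send_rows:
  steps: [0, 0, -10, 0, 0, 0, -10, 0, 0, 0, -8, 0, 0, 0, 17, 0, 0, -48.5, 0, 0, 0, -48.5, 0, 0, 0, -48.5, 0, 0, 0, -48.5, 0, 0, 0, -48.5, 0, 0, 0, -48.5, 0, 0]

```text
time_s: 26.55
tool_pos: [0.5527, 0.1061, 0.1324]
tcp_rot: [0.708, -0.004, -0.707, -0.004]
wrist_force: [0.2, -0.2, -0.6]
width: -0.002
```

```bash
python3 - <<'E'
from h import *
look("side")
E
```

```text
pull L 39 [ 29.3 143.8] (np.float64(23.0), np.float64(36.0)) | clamp L 123 [-24. 208.] [ 1.   -0.04] 
pull R 64 [  31.6 -146.7] (np.float64(24.0), np.float64(39.0)) | clamp R 184 [ -26. -218.] [ 1.   -0.01] 
TCP chamber [  6.6 153.8] z 0.1325 yaw 179.61 F [-0.1  2.7  0.4] t 26.6
```

Request:
send_rows:
  steps: [0, 0, -8, 0, 0, 0, -8, 0, 0, 0, -5, 0, 0, 0, 17, 0, 0, 48.5, 0, 0, 0, 48.5, 0, 0, 0, 48.5, 0, 0, 0, 48.5, 0, 0, 0, 48.5, 0, 0, 0, 48.5, 0, 0]

```text
time_s: 27.6
tool_pos: [0.5529, -0.1905, 0.1324]
tcp_rot: [0.708, -0.005, -0.707, -0.004]
wrist_force: [-0.2, 0.9, -0.2]
width: -0.002
```

Request:
send_rows:
  steps: [0, 0, -10, 0, 0, 0, -10, 0, 0, 0, -8, 0, 0, 0, 17, 0, 0, -48.5, 0, 0, 0, -48.5, 0, 0, 0, -48.5, 0, 0, 0, -48.5, 0, 0, 0, -48.5, 0, 0, 0, -48.5, 0, 0]

```text
time_s: 28.6
tool_pos: [0.5673, 0.1066, 0.1324]
tcp_rot: [0.707, -0.004, -0.707, -0.004]
wrist_force: [0.6, 0.3, -0.5]
width: -0.0
```

```bash
python3 - <<'E'
from h import *
look("side")
E
```

```text
pull L 47 [ 47.7 145.1] (np.float64(38.0), np.float64(57.0)) | clamp L 118 [-24. 208.] [ 1.   -0.04] 
pull R 63 [  48.2 -145.8] (np.float64(41.0), np.float64(58.0)) | clamp R 184 [ -26. -217.] [ 1.   -0.01] 
TCP chamber [ 21.2 154.6] z 0.1325 yaw 179.66 F [-0.5  4.1  0.2] t 28.65
```

Request:
send_rows:
  steps: [0, 0, -8, 0, 0, 0, -8, 0, 0, 0, -5, 0, 0, 0, 16, 0, 0, 48.5, 0, 0, 0, 48.5, 0, 0, 0, 48.5, 0, 0, 0, 48.5, 0, 0, 0, 48.5, 0, 0, 0, 48.5, 0, 0]

```text
time_s: 29.65
tool_pos: [0.569, -0.1904, 0.1324]
tcp_rot: [0.708, -0.005, -0.707, -0.004]
wrist_force: [0.8, -0.2, 0.1]
width: 0.004
```

Request:
send_rows:
  steps: [0, 0, -10, 0, 0, 0, -10, 0, 0, 0, -8, 0, 0, 0, 17, 0, 0, -48.5, 0, 0, 0, -48.5, 0, 0, 0, -48.5, 0, 0, 0, -48.5, 0, 0, 0, -48.5, 0, 0, 0, -48.5, 0, 0]

```text
time_s: 30.65
tool_pos: [0.5833, 0.1066, 0.1324]
tcp_rot: [0.707, -0.004, -0.707, -0.004]
wrist_force: [0.3, 0.2, -0.1]
width: -0.001
```

```bash
python3 - <<'E'
from h import *
look("side")
E
```

```text
pull L 47 [ 60.9 145.3] (np.float64(51.0), np.float64(70.0)) | clamp L 120 [-24. 208.] [ 1.   -0.06] 
pull R 64 [  62.5 -146.4] (np.float64(55.0), np.float64(71.0)) | clamp R 185 [ -26. -217.] [ 1.   -0.02] 
TCP chamber [ 37.2 154.9] z 0.1325 yaw 179.67 F [1.2 3.  0.3] t 30.7
```

Request:
send_rows:
  steps: [0, 0, -8, 0, 0, 0, -8, 0, 0, 0, -4, 0, 0, 0, 17, 0, 0, 48.5, 0, 0, 0, 48.5, 0, 0, 0, 48.5, 0, 0, 0, 48.5, 0, 0, 0, 48.5, 0, 0, 0, 48.5, 0, 0]

```text
time_s: 31.7
tool_pos: [0.583, -0.1903, 0.1324]
tcp_rot: [0.708, -0.005, -0.707, -0.004]
wrist_force: [0.6, -0.1, -0.6]
width: -0.003
```

Request:
send_rows:
  steps: [0, 0, -10, 0, 0, 0, -10, 0, 0, 0, -6, 0, 0, 0, 17, 0, 0, -48.5, 0, 0, 0, -48.5, 0, 0, 0, -48.5, 0, 0, 0, -48.5, 0, 0, 0, -48.5, 0, 0, 0, -48.5, 0, 0]

```text
time_s: 32.7
tool_pos: [0.5951, 0.107, 0.1324]
tcp_rot: [0.707, -0.003, -0.707, -0.003]
wrist_force: [0.0, -0.8, 0.2]
width: 0.002
```

```bash
python3 - <<'E'
from h import *
look("side")
E
```

```text
pull L 45 [ 77.1 145.9] (np.float64(69.0), np.float64(87.0)) | clamp L 124 [-24. 208.] [-1.    0.06] 
pull R 66 [  77.1 -145.4] (np.float64(70.0), np.float64(86.0)) | clamp R 184 [ -26. -217.] [ 1.   -0.01] 
TCP chamber [ 49.  155.6] z 0.1325 yaw 179.71 F [ 0.9  2.9 -0.4] t 32.75
```

Request:
send_rows:
  steps: [0, 0, -8, 0, 0, 0, -7, 0, 0, 0, -2, 0, 0, 0, 14, 0, 0, 48.5, 0, 0, 0, 48.5, 0, 0, 0, 48.5, 0, 0, 0, 48.5, 0, 0, 0, 48.5, 0, 0, 0, 48.5, 0, 0]

```text
time_s: 33.75
tool_pos: [0.595, -0.1903, 0.1324]
tcp_rot: [0.708, -0.004, -0.707, -0.004]
wrist_force: [1.5, 0.1, -0.5]
width: -0.002
```

Request:
send_rows:
  steps: [0, 0, -8, 0, 0, 0, -6, 0, 0, 0, -2, 0, 0, 0, 14, 0, 0, 0, 0, 0, -20, 0, 0, 0, -30, 0, 0, 0, -50, 0, 0, 0, -20, 0, 0, 0, 0, 0, 0, 0]

```text
time_s: 34.75
tool_pos: [0.6, -0.1855, 0.2567]
tcp_rot: [0.71, -0.004, -0.704, -0.001]
wrist_force: [-0.2, -0.3, 0.9]
width: -0.005
```

```bash
python3 - <<'E'
from h import *
look("side");look("top")
im,d,p=shot("top");W=xyz(p,d)
for n,b,h in [("blue",(105,140,175,205),(100,130)),("red",(150,160,200,215),(170,8))]:
    P=blob(im,W,b,h,.066,.09);print(n,len(P),P.mean(0).round(4),((P.max(0)+P.min(0))/2).round(4),P.min(0).round(3),P.max(0).round(3))
for x,y in((.5475,.2803),(.5561,.3845)): go(x,y,.25,-180);go(x,y,.25,-90)
E
```

```text
pull L 47 [ 82.4 146.6] (np.float64(75.0), np.float64(93.0)) | clamp L 124 [-24. 208.] [-1.    0.05] 
pull R 65 [  81.8 -145. ] (np.float64(73.0), np.float64(91.0)) | clamp R 183 [ -26. -217.] [ 1.   -0.02] 
TCP chamber [  55.6 -143.9] z 0.2541 yaw 179.59 F [-0.6 -0.3 -0.3] t 34.8
pull L 33 [ 85.6 152.2] (np.float64(78.0), np.float64(95.0)) | clamp L 56 [-24. 213.] [-1.    0.05] 
pull R 0   
TCP chamber [  54.4 -143.5] z 0.2522 yaw 179.58 F [-0.7  0.1 -0.4] t 34.85
blue 91 [0.5324 0.4012 0.0728] [0.5324 0.4018 0.0737] [0.516 0.385 0.067] [0.549 0.419 0.08 ]
red 94 [0.5475 0.2801 0.0726] [0.5479 0.2805 0.0736] [0.531 0.264 0.067] [0.564 0.297 0.081]
now [ 0.5966 -0.1843  0.251 ] yaw 179.58 down [-0.002  0.001 -1.   ] | shift now-axes [   1.7 -464.2   52.5] shift after turn [   1.  -464.6   49.1] turn 71.92 t 34.9 q [-0.48  0.53  1.43  0.    1.18  1.1 ] w 0.002 F [ 0.7  0.3 -0.4]
now [ 0.5966 -0.1843  0.251 ] yaw 179.58 down [-0.002  0.001 -1.   ] | shift now-axes [   1.7 -464.2   52.5] shift after turn [   1.   -49.1 -464.6] turn 53.92 t 34.9 q [-0.48  0.53  1.43  0.    1.18  1.1 ] w 0.002 F [ 0.7  0.3 -0.4]
now [ 0.5966 -0.1843  0.251 ] yaw 179.58 down [-0.002  0.001 -1.   ] | shift now-axes [   1.9 -568.5   44.6] shift after turn [   1.  -568.8   40.5] turn 71.92 t 34.9 q [-0.48  0.53  1.43  0.    1.18  1.1 ] w 0.002 F [ 0.7  0.3 -0.4]
now [ 0.5966 -0.1843  0.251 ] yaw 179.58 down [-0.002  0.001 -1.   ] | shift now-axes [   1.9 -568.5   44.6] shift after turn [   1.   -40.5 -568.8] turn 53.92 t 34.9 q [-0.48  0.53  1.43  0.    1.18  1.1 ] w 0.002 F [ 0.7  0.3 -0.4]
```

Request:
send_rows:
  steps: [0, -46.5, 5.2, 0, 0, -46.5, 5.2, 0, 0, -46.5, 5.2, 0, 0, -46.5, 5.2, 0, 0, -46.5, 5.2, 0, 0, -46.5, 5.2, 0, 0, -46.5, 5.2, 0, 0, -46.5, 5.2, 0, 0, -46.5, 5.2, 0, 0, -46.5, 5.2, 0]
  grip: 70

```text
time_s: 35.9
tool_pos: [0.5471, 0.282, 0.2498]
tcp_rot: [-0.706, 0.003, 0.709, 0.002]
wrist_force: [0.2, -0.2, -1.1]
width: 0.7
```

Request:
send_rows:
  steps: [0, 0, 0, -1, 0, 0, 0, -1, 0, 0, 0, -1, 0, 0, 0, -1, 0, 0, 0, -1, 0, 0, 0, -1, 0, 0, 0, -1, 0, 0, 0, -1, 0, 0, 0, -1, 0, 0, 0, -1]

```text
time_s: 36.9
tool_pos: [0.5475, 0.2801, 0.2496]
tcp_rot: [-0.64, -0.298, 0.643, -0.297]
wrist_force: [0.3, 0.1, 0.0]
width: 0.698
```

Request:
send_rows:
  steps: [0, 0, 0, -1, 0, 0, 0, -1, 0, 0, 0, -1, 0, 0, 0, -1, 0, 0, 0, -1, 0, 0, 0, -1, 0, 0, 0, -1, 0, 0, 0, -1, 0, 0, 0, 0, 0, 0, 0, 0]

```text
time_s: 37.9
tool_pos: [0.548, 0.2801, 0.2506]
tcp_rot: [-0.501, -0.498, 0.503, -0.497]
wrist_force: [-0.9, -0.6, 0.3]
width: 0.702
```

```bash
python3 - <<'E'
from h import *
go(.5477,.2803,.072,-90)
im,d,p=shot("side");W=xyz(p,d);save(im[60:220,180:340],"s2.png",3.5)
for n,h in [("blue",(100,130)),("red",(170,8))]:
    P=blob(im,W,(200,90,330,200),h,.045,.09);P=P[(P[:,1]>.2)&(P[:,0]>.5)];print(n,len(P),P.mean(0).round(4),P.min(0).round(3),P.max(0).round(3))
E
```

```text
now [0.548  0.2801 0.2506] yaw -90.55 down [-0.003 -0.001 -1.   ] | shift now-axes [178.6   0.3  -0.3] shift after turn [178.6  -0.3  -0.2] turn -0.11 t 37.9 q [0.29 0.52 1.46 0.   1.17 0.3 ] w 0.702 F [-0.9 -0.6  0.3]
blue 76 [0.5293 0.3876 0.0665] [0.513 0.291 0.051] [0.548 0.416 0.076]<stdin>:5: RuntimeWarning: Mean of empty slice.
  ret = um.true_divide(
Traceback (most recent call last):
ValueError: zero-size array to reduction operation minimum which has no identity
```

View pics/s2.png

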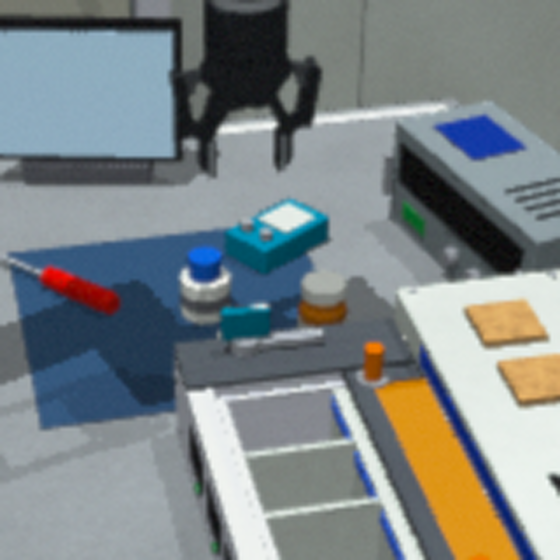

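The crop shows the shutter open with its left pull at (373,360) and the cells uncovered. The blue canister stands at (205,280), and the red one is hidden behind the left clamp at (245,322). I'll descend on red using the top-camera fix.

Request:
send_rows:
  steps: [40, 0, 0, 0, 40, 0, 0, 0, 35, 0, 0, 0, 25, 0, 0, 0, 20, 0, 0, 0, 12, 0, 0, 0, 6, 0, 0, 0, 0, 0, 0, 0, 0, 0, 0, 0, 0, 0, 0, 0]

```text
time_s: 38.95
tool_pos: [0.5496, 0.2805, 0.0755]
tcp_rot: [0.503, 0.498, -0.501, 0.498]
wrist_force: [0.9, -0.3, 1.0]
width: 0.699
```

Request:
send_rows:
  steps: [0, 0, 0, 0, 0, 0, 0, 0, 0, 0, 0, 0, 0, 0, 0, 0, 0, 0, 0, 0, 0, 0, 0, 0, 0, 0, 0, 0, 0, 0, 0, 0, 0, 0, 0, 0, 0, 0, 0, 0]
  grip: 0
  squeeze: 40

```text
time_s: 39.95
tool_pos: [0.5488, 0.2804, 0.0753]
tcp_rot: [0.502, 0.498, -0.502, 0.498]
wrist_force: [-1.4, 0.7, 5.0]
width: 0.408
```

Request:
send_rows:
  steps: [-10, 0, 0, 0, -20, 0, 0, 0, -30, 0, 0, 0, -40, 0, 0, 0, -40, 0, 0, 0, -30, 0, 0, 0, -15, 0, 0, 0, 0, 0, 0, 0, 0, 0, 0, 0, 0, 0, 0, 0]

```text
time_s: 40.95
tool_pos: [0.5477, 0.2799, 0.2576]
tcp_rot: [-0.501, -0.499, 0.503, -0.497]
wrist_force: [-0.5, 0.4, -2.5]
width: 0.404
```

```bash
python3 - <<'E'
from h import *
x,y=ch(0,-41);go(x,y,.25,-90)
E
```

```text
now [0.5477 0.2799 0.2576] yaw -90.45 down [-0.003 -0.001 -1.   ] | shift now-axes [  8.   -1.1 361.4] shift after turn [  7.6  -4.  361.4] turn -0.09 t 40.95 q [ 0.29  0.51  1.45 -0.    1.18  0.3 ] w 0.404 F [-0.5  0.4 -2.5]
```

Request:
send_rows:
  steps: [0, 0, 20, 0, 0, 0, 40, 0, 0, 0, 45, 0, 0, 0, 45, 0, 0, 0, 45, 0, 0, 0, 45, 0, 0, 0, 45, 0, 0, 0, 40, 0, 0, 0, 26, 0, 0, 0, 10, 0]

```text
time_s: 41.95
tool_pos: [0.5454, -0.0833, 0.2578]
tcp_rot: [-0.502, -0.498, 0.503, -0.496]
wrist_force: [-0.4, 0.3, -1.3]
width: 0.405
```

Request:
send_rows:
  steps: [10, -1, 0, 0, 20, 0, 0, 0, 20, 0, 0, 0, 0, 0, 0, 0, 0, 0, 0, 0, 0, 0, 0, 0, 0, 0, 0, 0, 0, 0, 0, 0, 0, 0, 0, 0, 0, 0, 0, 0]

```text
time_s: 42.95
tool_pos: [0.545, -0.0808, 0.2097]
tcp_rot: [0.502, 0.498, -0.502, 0.498]
wrist_force: [-0.1, -0.0, -1.6]
width: 0.403
```

```bash
python3 - <<'E'
from h import *
x,y=ch(0,-41);go(x,y,.087,-90);look("top")
im,d,p=shot("top");W=xyz(p,d)
# cell inner walls near TCP: dividers tops
C=w2c(W.reshape(-1,3)).reshape(d.shape+(2,));Z=W[...,2]
m=(Z>.08)&(Z<.092)&(abs(C[...,0])<30)
y=np.sort(C[m][:,1]);print(np.histogram(y,bins=np.arange(-175,180,10)))
P=blob(im,W,(90,140,180,215),(100,130),.066,.09);print("blue",len(P),P.mean(0).round(4))
E
```

```text
now [ 0.545  -0.0808  0.2097] yaw -90.46 down [ 0.001 -0.    -1.   ] | shift now-axes [122.7  -1.4   0.6] shift after turn [122.7  -1.3   0.6] turn -0.09 t 42.95 q [-0.35  0.49  1.67 -0.    0.99 -0.34] w 0.403 F [-0.1 -0.  -1.6]
pull L 33 [ 85.5 152.2] (np.float64(78.0), np.float64(95.0)) | clamp L 57 [-24. 213.] [-1.    0.06] 
pull R 0   | clamp R 73 [ -24. -210.] [-1.   -0.03] 
TCP chamber [  1.3 -40.3] z 0.2096 yaw -90.46 F [-0.2 -0.6 -0.9] t 43.0
(array([16, 37,  0,  0,  0,  0,  0,  0,  0, 13,  0,  0,  0,  0,  0,  0,  0,
        3,  0,  0,  0,  0,  0,  0,  0, 37,  0,  0,  0,  0,  0,  0,  0, 25,
       15]), array([-175, -165, -155, -145, -135, -125, -115, -105,  -95,  -85,  -75,
        -65,  -55,  -45,  -35,  -25,  -15,   -5,    5,   15,   25,   35,
         45,   55,   65,   75,   85,   95,  105,  115,  125,  135,  145,
        155,  165,  175]))
blue 91 [0.5326 0.4014 0.0723]
```

Request:
send_rows:
  steps: [20, -1, 0, 0, 25, 0, 0, 0, 25, 0, 0, 0, 20, 0, 0, 0, 15, 0, 0, 0, 10, 0, 0, 0, 5, 0, 0, 0, 2, 0, 0, 0, 0, 0, 0, 0, 0, 0, 0, 0]

```text
time_s: 44.05
tool_pos: [0.5444, -0.0809, 0.088]
tcp_rot: [0.502, 0.498, -0.502, 0.499]
wrist_force: [1.1, 0.4, -0.9]
width: 0.406
```

```bash
python3 - <<'E'
from h import *
x,y=ch(0,-41);go(x,y,.0855,-90)
E
```

```text
now [ 0.5444 -0.0809  0.088 ] yaw -90.45 down [ 0.001 -0.001 -1.   ] | shift now-axes [ 2.5 -0.8  0.6] shift after turn [ 2.5 -0.8  0.6] turn -0.09 t 44.05 q [-0.35  0.68  1.75 -0.    0.71 -0.34] w 0.406 F [ 1.1  0.4 -0.9]
```

Request:
send_rows:
  steps: [1, 0, 0, 0, 1, 0, 0, 0, 0, 0, 0, 0, 0, 0, 0, 0, 0, 0, 0, 0, 0, 0, 0, 0, 0, 0, 0, 0, 0, 0, 0, 0, 0, 0, 0, 0, 0, 0, 0, 0]

```text
time_s: 45.05
tool_pos: [0.544, -0.0808, 0.0854]
tcp_rot: [0.502, 0.498, -0.502, 0.498]
wrist_force: [-0.3, 0.9, 0.0]
width: 0.402
```

Request:
send_rows:
  steps: [0, 0, 0, 0, 0, 0, 0, 0, 0, 0, 0, 0, 0, 0, 0, 0, 0, 0, 0, 0, -10, 0, 0, 0, -30, 0, 0, 0, -40, 0, 0, 0, -45, 0, 0, 0, -38, 0, 0, 0]
  grip: 60

```text
time_s: 46.05
tool_pos: [0.544, -0.0808, 0.2513]
tcp_rot: [0.502, 0.497, -0.502, 0.499]
wrist_force: [0.7, -0.2, 0.7]
width: 0.603
```

```bash
python3 - <<'E'
from h import *
x,y=.5326,.4016;go(x,y,.25,-90)
im,d,p=shot("side");W=xyz(p,d);m=blob(im,W,(180,100,400,300),(170,8),.06,.1);m=m[m[:,1]<.15];print("red",len(m),w2c(m).mean(0).round(1),m[:,2].max())
E
```

```text
now [ 0.544  -0.0808  0.2513] yaw -90.45 down [ 0.002 -0.001 -1.   ] | shift now-axes [   0.9  -15.2 -482.2] shift after turn [   1.3  -11.4 -482.4] turn -0.09 t 46.05 q [-0.35  0.43  1.63  0.    1.09 -0.34] w 0.603 F [ 0.7 -0.2  0.7]
red 122 [ -4.7 -44.8] 0.08586551886726146
```

Red is in cell 3, with its cap top at about 83 mm. Now the blue canister.

Request:
send_rows:
  steps: [0, -1.5, -48, 0, 0, -1.5, -48, 0, 0, -1.5, -48, 0, 0, -1.5, -48, 0, 0, -1.5, -48, 0, 0, -1.5, -48, 0, 0, -1.5, -48, 0, 0, -1.5, -48, 0, 0, -1.5, -48, 0, 0, -1.5, -48, 0]
  grip: 70

```text
time_s: 47.1
tool_pos: [0.5321, 0.4013, 0.2488]
tcp_rot: [0.502, 0.498, -0.502, 0.498]
wrist_force: [0.3, 1.3, -0.6]
width: 0.7
```

```bash
python3 - <<'E'
from h import *
im,d,p=shot("side");W=xyz(p,d)
P=blob(im,W,(200,90,330,200),(100,130),.06,.09);P=P[(P[:,1]>.36)&(P[:,0]>.48)&(P[:,0]<.6)];print(len(P),P.mean(0).round(4),P.min(0).round(3),P.max(0).round(3))
go(.5326,.4016,.0735)
E
```

```text
61 [0.5284 0.393  0.0688] [0.513 0.378 0.06 ] [0.546 0.417 0.076]
now [0.5314 0.4092 0.2489] yaw -90.18 down [ 0.002  0.008 -1.   ] | shift now-axes [175.4   0.8   9.1] shift after turn [175.4   1.2   7.6] turn -0.0 t 47.15 q [0.49 0.59 1.32 0.01 1.22 0.49] w 0.698 F [2.3 4.8 0.8]
```

Request:
send_rows:
  steps: [0, 0, 0, 0, 40, 0, 0, 0, 40, 0, 0, 0, 35, 0, 0, 0, 25, 0, 0, 0, 17, 0, 0, 0, 10, 0, 0, 0, 6, 0, 0, 0, 0, 0, 0, 0, 0, 0, 0, 0]

```text
time_s: 48.15
tool_pos: [0.5334, 0.3994, 0.0764]
tcp_rot: [0.503, 0.498, -0.501, 0.498]
wrist_force: [0.1, -0.7, -0.5]
width: 0.701
```

Request:
send_rows:
  steps: [0, 0, 0, 0, 0, 0, 0, 0, 0, 0, 0, 0, 0, 0, 0, 0, 0, 0, 0, 0, 0, 0, 0, 0, 0, 0, 0, 0, 0, 0, 0, 0, 0, 0, 0, 0, 0, 0, 0, 0]
  grip: 0

```text
time_s: 49.15
tool_pos: [0.5329, 0.3997, 0.0766]
tcp_rot: [0.502, 0.498, -0.501, 0.498]
wrist_force: [-1.5, -1.4, 5.3]
width: 0.405
```

Request:
send_rows:
  steps: [-10, 0, 0, 0, -20, 0, 0, 0, -30, 0, 0, 0, -40, 0, 0, 0, -40, 0, 0, 0, -30, 0, 0, 0, -12, 0, 0, 0, 0, 0, 0, 0, 0, 0, 0, 0, 0, 0, 0, 0]

```text
time_s: 50.15
tool_pos: [0.5315, 0.3987, 0.2546]
tcp_rot: [-0.5, -0.499, 0.504, -0.497]
wrist_force: [-0.0, -0.5, -1.9]
width: 0.405
```

```bash
python3 - <<'E'
from h import *
x,y=ch(0,41);go(x,y,.25,-90)
E
```

```text
now [0.5315 0.3987 0.2546] yaw -90.45 down [-0.005 -0.002 -1.   ] | shift now-axes [  5.5  16.1 398. ] shift after turn [  4.6  12.9 398.2] turn -0.09 t 50.15 q [ 0.48  0.58  1.32 -0.    1.24  0.48] w 0.405 F [-0.  -0.5 -1.9]
```

Request:
send_rows:
  steps: [0, 2, 20, 0, 0, 2, 45, 0, 0, 2, 48, 0, 0, 2, 48, 0, 0, 2, 48, 0, 0, 2, 48, 0, 0, 2, 48, 0, 0, 1, 45, 0, 0, 0, 34, 0, 0, 0, 14, 0]

```text
time_s: 51.15
tool_pos: [0.5436, -0.0027, 0.2563]
tcp_rot: [-0.502, -0.497, 0.504, -0.497]
wrist_force: [-0.4, -0.1, -0.9]
width: 0.402
```

Request:
send_rows:
  steps: [10, 0, 0, 0, 20, 0, 0, 0, 20, 0, 0, 0, 0, 0, 0, 0, 0, 0, 0, 0, 0, 0, 0, 0, 0, 0, 0, 0, 0, 0, 0, 0, 0, 0, 0, 0, 0, 0, 0, 0]

```text
time_s: 52.15
tool_pos: [0.5447, 0.0012, 0.2076]
tcp_rot: [0.502, 0.498, -0.502, 0.498]
wrist_force: [0.1, 0.6, -1.7]
width: 0.401
```

```bash
python3 - <<'E'
from h import *
x,y=ch(0,41);go(x,y,.087,-90)
E
```

```text
now [0.5447 0.0012 0.2076] yaw -90.46 down [ 0.001 -0.    -1.   ] | shift now-axes [120.6  -0.4   0.7] shift after turn [120.6  -0.3   0.7] turn -0.09 t 52.15 q [-0.2   0.48  1.68 -0.    0.98 -0.2 ] w 0.401 F [ 0.1  0.6 -1.7]
```

Request:
send_rows:
  steps: [20, 0, 0, 0, 25, 0, 0, 0, 25, 0, 0, 0, 20, 0, 0, 0, 15, 0, 0, 0, 10, 0, 0, 0, 4, 0, 0, 0, 1.5, 0, 0, 0, 0, 0, 0, 0, 0, 0, 0, 0]

```text
time_s: 53.15
tool_pos: [0.5451, 0.0011, 0.0876]
tcp_rot: [0.502, 0.498, -0.502, 0.499]
wrist_force: [0.1, -0.1, -1.1]
width: 0.403
```

Request:
send_rows:
  steps: [0, 0, 0, 0, 0, 0, 0, 0, 0, 0, 0, 0, 0, 0, 0, 0, 0, 0, 0, 0, -10, 0, 0, 0, -30, 0, 0, 0, -40, 0, 0, 0, -45, 0, 0, 0, -38, 0, 0, 0]
  grip: 60

```text
time_s: 54.15
tool_pos: [0.5447, 0.0013, 0.2527]
tcp_rot: [0.502, 0.497, -0.502, 0.499]
wrist_force: [1.0, -0.8, 0.0]
width: 0.597
```

```bash
python3 - <<'E'
from h import *
im,d,p=shot("side");save(im[100:300,180:440],"s3.png",3);W=xyz(p,d)
for n,h in(("red",(170,8)),("blue",(100,130))):
    m=blob(im,W,(180,100,400,300),h,.06,.1);c=w2c(m);k=(abs(c[:,1])<160)&(c[:,0]<35);print(n,k.sum(),c[k].mean(0).round(1),c[k].min(0),c[k].max(0),m[k,2].max())
look("side")
x,y=ch(118,146);go(x,y,.2,-180.46);go(x,y,.2)
E
```

```text
red 122 [ -4.8 -45.1] [-21.14311159 -59.95475151] [14.30647615 -4.12807028] 0.08514194371579265
blue 108 [-3.6 38.7] [-19.43818053  22.16163442] [19.7926253  84.23490789] 0.08622766700217721
pull L 48 [ 82.8 147.1] (np.float64(76.0), np.float64(93.0)) | clamp L 126 [-24. 208.] [-1.    0.07] 
pull R 67 [  81.8 -144.8] (np.float64(74.0), np.float64(91.0)) | clamp R 185 [ -26. -218.] [-1.    0.01] 
TCP chamber [ 3.7 41.2] z 0.2563 yaw -90.44 F [ 0.9 -0.6 -0.3] t 54.25
now [0.548  0.0007 0.2563] yaw -90.44 down [ 0.013 -0.003 -1.   ] | shift now-axes [  57.5  113.6 -104.9] shift after turn [  56.3 -104.8 -114.3] turn 18.0 t 54.25 q [-0.2   0.42  1.63  0.    1.08 -0.2 ] w 0.602 F [ 0.9 -0.6 -0.3]
now [0.548  0.0007 0.2563] yaw -90.44 down [ 0.013 -0.003 -1.   ] | shift now-axes [  57.5  113.6 -104.9] shift after turn [  56.3  114.4 -104.7] turn -0.0 t 54.25 q [-0.2   0.42  1.63  0.    1.08 -0.2 ] w 0.602 F [ 0.9 -0.6 -0.3]
```

View pics/s3.png

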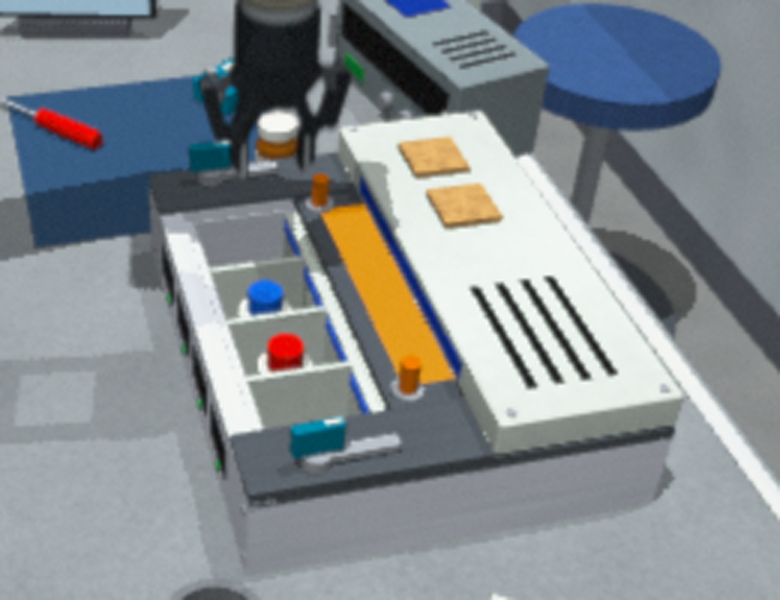

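The view shows the blue canister upright in cell 2 at (265,298) and red in cell 3 at (286,352). Both pulls are at the rear stop. Next I'll close the shutter from behind.

Request:
send_rows:
  steps: [0, 0, 0, 1, 0, 0, 0, 1, 0, 0, 0, 1, 0, 0, 0, 1, 0, 0, 0, 1, 0, 0, 0, 1, 0, 0, 0, 1, 0, 0, 0, 1, 0, 0, 0, 1, 0, 0, 0, 1]
  grip: 0

```text
time_s: 55.25
tool_pos: [0.5439, 0.0014, 0.2495]
tcp_rot: [-0.665, -0.238, 0.666, -0.238]
wrist_force: [0.2, 0.7, 0.2]
width: 0.004
```

Request:
send_rows:
  steps: [0, 0, 0, 1, 0, 0, 0, 1, 0, 0, 0, 1, 0, 0, 0, 1, 0, 0, 0, 1, 0, 0, 0, 1, 0, 0, 0, 1, 0, 0, 0, 1, 0, 0, 0, 0, 0, 0, 0, 0]

```text
time_s: 56.25
tool_pos: [0.5442, 0.0013, 0.2496]
tcp_rot: [-0.707, 0.002, 0.707, 0.002]
wrist_force: [0.2, 0.5, 0.2]
width: 0.003
```

```bash
python3 - <<'E'
from h import *
x,y=ch(112,146);go(x,y,.133)
E
```

```text
now [0.5442 0.0013 0.2496] yaw 179.65 down [-0.001  0.    -1.   ] | shift now-axes [ 116.5 -104.  -112.4] shift after turn [ 116.6 -104.  -112.3] turn -0.0 t 56.25 q [-0.2   0.42  1.64 -0.    1.08  1.37] w 0.003 F [0.2 0.5 0.2]
```

Request:
send_rows:
  steps: [0, -26, -28, 0, 0, -26, -28, 0, 0, -26, -28, 0, 0, -26, -28, 0, 0, 0, 0, 0, 0, 0, 0, 0, 40, 0, 0, 0, 40, 0, 0, 0, 25, 0, 0, 0, 8, 0, 0, 0]

```text
time_s: 57.25
tool_pos: [0.6539, 0.1032, 0.1335]
tcp_rot: [-0.704, 0.003, 0.71, 0.003]
wrist_force: [-0.0, -0.4, -0.8]
width: -0.001
```

```bash
python3 - <<'E'
from h import *
x,y=ch(112,146);go(x,y,.133);look()
E
```

```text
now [0.6539 0.1032 0.1335] yaw 179.51 down [-0.008 -0.    -1.   ] | shift now-axes [ 0.5 -1.4 -3.2] shift after turn [ 0.5 -1.4 -3.2] turn -0.0 t 57.25 q [-0.01  0.72  1.42 -0.    1.01  1.57] w -0.001 F [-0.  -0.4 -0.8]
pull L 47 [ 83.  146.7] (np.float64(75.0), np.float64(93.0)) | clamp L 125 [-24. 208.] [-1.    0.07] 
pull R 66 [  81.6 -144.8] (np.float64(74.0), np.float64(92.0)) | clamp R 182 [ -26. -218.] [ 1.   -0.02] 
TCP chamber [109.5 144.7] z 0.1339 yaw 179.51 F [0.2 0.1 0.2] t 57.3
```

Request:
send_rows:
  steps: [0, 0, 5, 0, 0, 0, 5, 0, 0, 0, 6, 0, 0, 0, -16, 0, 0, 48.5, 0, 0, 0, 48.5, 0, 0, 0, 48.5, 0, 0, 0, 48.5, 0, 0, 0, 48.5, 0, 0, 0, 48.5, 0, 0]

```text
time_s: 58.3
tool_pos: [0.6546, -0.1881, 0.1385]
tcp_rot: [0.707, -0.003, -0.707, -0.003]
wrist_force: [1.0, 0.4, 0.9]
width: -0.002
```

Request:
send_rows:
  steps: [0, 0, 9, 0, 0, 0, 9, 0, 0, 0, 7, 0, 0, 0, -16, 0, 0, -48.5, 0, 0, 0, -48.5, 0, 0, 0, -48.5, 0, 0, 0, -48.5, 0, 0, 0, -48.5, 0, 0, 0, -48.5, 0, 0]

```text
time_s: 59.3
tool_pos: [0.6458, 0.1087, 0.1373]
tcp_rot: [-0.706, 0.002, 0.708, 0.002]
wrist_force: [-0.1, -0.5, 0.8]
width: 0.004
```

```bash
python3 - <<'E'
from h import *
look()
E
```

```text
pull L 51 [ 74.6 146.3] (np.float64(66.0), np.float64(83.0)) | clamp L 125 [-24. 208.] [-1.    0.04] 
pull R 63 [  64.5 -145.1] (np.float64(57.0), np.float64(73.0)) | clamp R 185 [ -26. -218.] [-1.    0.02] 
TCP chamber [ 99.7 158.4] z 0.1374 yaw 179.99 F [-0.   3.5 -0.1] t 59.35
```

Request:
send_rows:
  steps: [4, 0, 9, 0, 0, 0, 9, 0, 0, 0, 7, 0, 0, 0, -16, 0, 0, 48.5, 0, 0, 0, 48.5, 0, 0, 0, 48.5, 0, 0, 0, 48.5, 0, 0, 0, 48.5, 0, 0, 0, 48.5, 0, 0]

```text
time_s: 60.35
tool_pos: [0.6346, -0.1875, 0.1327]
tcp_rot: [-0.706, 0.002, 0.708, 0.003]
wrist_force: [-0.1, -0.2, -0.6]
width: 0.003
```

Request:
send_rows:
  steps: [0, 0, 9, 0, 0, 0, 9, 0, 0, 0, 8, 0, 0, 0, -16, 0, 0, -48.5, 0, 0, 0, -48.5, 0, 0, 0, -48.5, 0, 0, 0, -48.5, 0, 0, 0, -48.5, 0, 0, 0, -48.5, 0, 0]

```text
time_s: 61.35
tool_pos: [0.6255, 0.1086, 0.1325]
tcp_rot: [-0.705, 0.002, 0.709, 0.002]
wrist_force: [0.5, -0.9, -0.7]
width: -0.002
```

```bash
python3 - <<'E'
from h import *
look()
E
```

```text
pull L 45 [ 55.3 146.3] (np.float64(47.0), np.float64(63.0)) | clamp L 126 [-24. 208.] [-1.    0.07] 
pull R 64 [  43.7 -145.1] (np.float64(37.0), np.float64(53.0)) | clamp R 184 [ -26. -217.] [ 1.   -0.01] 
TCP chamber [ 79.4 157.8] z 0.1326 yaw 179.99 F [ 1.3  4.2 -0.1] t 61.4
```

Request:
send_rows:
  steps: [0, 0, 9, 0, 0, 0, 9, 0, 0, 0, 7, 0, 0, 0, -16, 0, 0, 48.5, 0, 0, 0, 48.5, 0, 0, 0, 48.5, 0, 0, 0, 48.5, 0, 0, 0, 48.5, 0, 0, 0, 48.5, 0, 0]

```text
time_s: 62.4
tool_pos: [0.6149, -0.1892, 0.1326]
tcp_rot: [-0.706, 0.003, 0.709, 0.004]
wrist_force: [0.6, -0.2, -0.0]
width: 0.001
```

Request:
send_rows:
  steps: [0, 0, 9, 0, 0, 0, 9, 0, 0, 0, 7, 0, 0, 0, -16, 0, 0, -48.5, 0, 0, 0, -48.5, 0, 0, 0, -48.5, 0, 0, 0, -48.5, 0, 0, 0, -48.5, 0, 0, 0, -48.5, 0, 0]

```text
time_s: 63.4
tool_pos: [0.6076, 0.1082, 0.1325]
tcp_rot: [-0.705, 0.002, 0.709, 0.002]
wrist_force: [0.9, -0.3, -1.0]
width: 0.001
```

```bash
python3 - <<'E'
from h import *
look()
E
```

```text
pull L 53 [ 33.7 145.3] (np.float64(26.0), np.float64(43.0)) | clamp L 124 [-24. 209.] [-1.    0.05] 
pull R 69 [  25.1 -145.5] (np.float64(18.0), np.float64(34.0)) | clamp R 185 [ -26. -218.] [ 1.   -0.02] 
TCP chamber [ 61.5 157. ] z 0.1326 yaw 179.95 F [0.3 3.9 1.2] t 63.45
```

Request:
send_rows:
  steps: [0, 0, 9, 0, 0, 0, 9, 0, 0, 0, 7, 0, 0, 0, -16, 0, 0, 48.5, 0, 0, 0, 48.5, 0, 0, 0, 48.5, 0, 0, 0, 48.5, 0, 0, 0, 48.5, 0, 0, 0, 48.5, 0, 0]

```text
time_s: 64.45
tool_pos: [0.5971, -0.189, 0.1326]
tcp_rot: [-0.706, 0.003, 0.708, 0.004]
wrist_force: [1.1, -0.2, -0.6]
width: 0.001
```

Request:
send_rows:
  steps: [0, 0, 9, 0, 0, 0, 9, 0, 0, 0, 7, 0, 0, 0, -16, 0, 0, -48.5, 0, 0, 0, -48.5, 0, 0, 0, -48.5, 0, 0, 0, -48.5, 0, 0, 0, -48.5, 0, 0, 0, -48.5, 0, 0]

```text
time_s: 65.45
tool_pos: [0.5897, 0.1082, 0.1325]
tcp_rot: [-0.705, 0.002, 0.709, 0.002]
wrist_force: [-0.7, 0.1, 0.2]
width: -0.001
```

```bash
python3 - <<'E'
from h import *
look()
E
```

```text
pull L 45 [ 16.2 145.3] (np.float64(9.0), np.float64(24.0)) | clamp L 125 [-24. 208.] [-1.    0.08] 
pull R 63 [   7.6 -145.1] (np.float64(0.0), np.float64(16.0)) | clamp R 186 [ -26. -217.] [ 1.   -0.02] 
TCP chamber [ 43.6 156.7] z 0.1326 yaw 179.94 F [-0.2  3.3  0.1] t 65.5
```

Request:
send_rows:
  steps: [0, 0, 9, 0, 0, 0, 9, 0, 0, 0, 7, 0, 0, 0, -16, 0, 0, 48.5, 0, 0, 0, 48.5, 0, 0, 0, 48.5, 0, 0, 0, 48.5, 0, 0, 0, 48.5, 0, 0, 0, 48.5, 0, 0]

```text
time_s: 66.5
tool_pos: [0.579, -0.1888, 0.1326]
tcp_rot: [-0.706, 0.003, 0.708, 0.004]
wrist_force: [1.3, 0.5, -0.1]
width: 0.004
```

Request:
send_rows:
  steps: [0, 0, 9, 0, 0, 0, 9, 0, 0, 0, 7, 0, 0, 0, -16, 0, 0, -48.5, 0, 0, 0, -48.5, 0, 0, 0, -48.5, 0, 0, 0, -48.5, 0, 0, 0, -48.5, 0, 0, 0, -48.5, 0, 0]

```text
time_s: 67.5
tool_pos: [0.5716, 0.1083, 0.1325]
tcp_rot: [-0.705, 0.002, 0.709, 0.002]
wrist_force: [0.4, 0.2, 0.9]
width: -0.001
```

```bash
python3 - <<'E'
from h import *
look()
E
```

```text
pull L 53 [ -1.7 146.9] (np.float64(-10.0), np.float64(8.0)) | clamp L 125 [-24. 208.] [-1.    0.08] 
pull R 66 [  -9.7 -144.9] (np.float64(-18.0), np.float64(-1.0)) | clamp R 182 [ -26. -218.] [ 1.   -0.02] 
TCP chamber [ 25.6 156.4] z 0.1326 yaw 179.93 F [1.2 3.3 1.2] t 67.55
```

Request:
send_rows:
  steps: [0, 0, 9, 0, 0, 0, 9, 0, 0, 0, 7, 0, 0, 0, -16, 0, 0, 48.5, 0, 0, 0, 48.5, 0, 0, 0, 48.5, 0, 0, 0, 48.5, 0, 0, 0, 48.5, 0, 0, 0, 48.5, 0, 0]

```text
time_s: 68.55
tool_pos: [0.561, -0.1886, 0.1326]
tcp_rot: [-0.706, 0.003, 0.708, 0.004]
wrist_force: [1.4, 0.4, -0.3]
width: -0.004
```

Request:
send_rows:
  steps: [0, 0, 9, 0, 0, 0, 9, 0, 0, 0, 7, 0, 0, 0, -16, 0, 0, -48.5, 0, 0, 0, -48.5, 0, 0, 0, -48.5, 0, 0, 0, -48.5, 0, 0, 0, -48.5, 0, 0, 0, -48.5, 0, 0]

```text
time_s: 69.55
tool_pos: [0.5535, 0.1084, 0.1325]
tcp_rot: [-0.705, 0.002, 0.709, 0.002]
wrist_force: [1.9, -0.4, -0.5]
width: 0.004
```

```bash
python3 - <<'E'
from h import *
look()
E
```

```text
pull L 50 [-20.4 146.5] (np.float64(-29.0), np.float64(-12.0)) | clamp L 127 [-24. 208.] [-1.    0.08] 
pull R 64 [ -27.7 -145.1] (np.float64(-35.0), np.float64(-20.0)) | clamp R 184 [ -26. -217.] [ 1.   -0.01] 
TCP chamber [  7.5 156.1] z 0.1326 yaw 179.93 F [ 0.5  3.6 -0.2] t 69.6
```

Request:
send_rows:
  steps: [0, 0, 9, 0, 0, 0, 9, 0, 0, 0, 9, 0, 0, 0, -19, 0, 0, 48.5, 0, 0, 0, 48.5, 0, 0, 0, 48.5, 0, 0, 0, 48.5, 0, 0, 0, 48.5, 0, 0, 0, 48.5, 0, 0]

```text
time_s: 70.6
tool_pos: [0.5438, -0.1883, 0.1325]
tcp_rot: [-0.706, 0.003, 0.709, 0.005]
wrist_force: [0.3, -0.3, 0.5]
width: 0.001
```

Request:
send_rows:
  steps: [0, 0, 7, 0, 0, 0, 7, 0, 0, 0, 5, 0, 0, 0, 2, 0, 0, 0, 0, 0, 0, 0, 0, 0, 0, 0, 0, 0, 0, 0, 0, 0, 0, 0, 0, 0, 0, 0, 0, 0]

```text
time_s: 71.6
tool_pos: [0.526, -0.1854, 0.1327]
tcp_rot: [-0.707, 0.003, 0.707, 0.003]
wrist_force: [0.3, -0.1, 0.2]
width: -0.001
```

```bash
python3 - <<'E'
from h import *
look();look("top")
E
```

```text
pull L 48 [-39.8 144.8] (np.float64(-47.0), np.float64(-33.0)) | clamp L 122 [-25. 208.] [-1.    0.04] 
pull R 75 [ -38.7 -146. ] (np.float64(-48.0), np.float64(-6.0)) | clamp R 185 [ -26. -218.] [ 1.   -0.01] 
TCP chamber [ -16.8 -145.1] z 0.1328 yaw 179.56 F [0.2 0.  0.7] t 71.65
pull L 28 [-37.  150.7] (np.float64(-44.0), np.float64(-28.0)) | clamp L 57 [-24. 213.] [-1.    0.05] 
pull R 0   
TCP chamber [ -16.8 -145.2] z 0.1328 yaw 179.55 F [ 0.3  0.  -0.1] t 71.7
```

Request:
send_rows:
  steps: [0, 0, 2, 0, 0, 0, 2, 0, 0, 0, 2, 0, 0, 0, -16, 0, 0, -48.5, 0, 0, 0, -48.5, 0, 0, 0, -48.5, 0, 0, 0, -48.5, 0, 0, 0, -48.5, 0, 0, 0, -48.5, 0, 0]

```text
time_s: 72.7
tool_pos: [0.5372, 0.1067, 0.1328]
tcp_rot: [-0.706, 0.003, 0.708, 0.002]
wrist_force: [0.4, -0.3, 0.2]
width: 0.005
```

Request:
send_rows:
  steps: [0, 0, 8, 0, 0, 0, 6, 0, 0, 0, 2, 0, 0, 0, 1, 0, 0, 0, 0, 0, 0, 0, 0, 0, 0, 0, 0, 0, 0, 0, 0, 0, 0, 0, 0, 0, 0, 0, 0, 0]

```text
time_s: 73.7
tool_pos: [0.5242, 0.1039, 0.1337]
tcp_rot: [0.709, -0.004, -0.705, -0.005]
wrist_force: [5.7, 4.1, 0.9]
width: 0.002
```

```bash
python3 - <<'E'
from h import *
look();look("top")
E
```

```text
pull L 48 [-42.5 143.5] (np.float64(-49.0), np.float64(-35.0)) | clamp L 53 [-37. 209.] [ 1.  -0.1] 
pull R 70 [ -43.  -147.9] (np.float64(-51.0), np.float64(-34.0)) | clamp R 184 [ -26. -217.] [ 1.   -0.01] 
TCP chamber [-21.  144.2] z 0.1337 yaw 179.31 F [4.3 3.8 1.2] t 73.75
pull L 0   
pull R 34 [ -39.3 -140.7] (np.float64(-47.0), np.float64(-31.0)) | clamp R 75 [ -24. -210.] [-1.   -0.05] 
TCP chamber [-21.  144.2] z 0.1337 yaw 179.3 F [3.9 4.5 0.4] t 73.8
```

Request:
send_rows:
  steps: [0, 0, -10, 0, -20, 0, 0, 0, -40, 0, 0, 0, -20, 0, 0, 0, 0, 48, 0, 0, 0, 48, 0, 0, 0, 48, 0, 0, 0, 48, 0, 0, 0, 48, 0, 0, 0, 48, 0, 0]
  grip: 60

```text
time_s: 74.8
tool_pos: [0.5274, -0.186, 0.2126]
tcp_rot: [-0.706, 0.003, 0.708, 0.004]
wrist_force: [0.9, 0.3, -0.4]
width: 0.602
```

Request:
send_rows:
  steps: [0, 46, 0, 0, 0, 20, 0, -0.45, 0, 0, 0, 0, 0, 0, 0, 0, 0, 0, 0, 0, 0, 0, 0, 0, 0, 0, 0, 0, 0, 0, 0, 0, 0, 0, 0, 0, 0, 0, 0, 0]

```text
time_s: 75.8
tool_pos: [0.5287, -0.2484, 0.2129]
tcp_rot: [0.707, 0.011, -0.707, 0.011]
wrist_force: [0.3, -0.6, -0.8]
width: 0.598
```

```bash
python3 - <<'E'
from h import *
x,y=ch(-21,-213);go(x,y,.149,-178.5);look("top");look()
E
```

```text
now [ 0.5287 -0.2484  0.2129] yaw -178.17 down [ 0. -0. -1.] | shift now-axes [63.9  4.7  7.6] shift after turn [63.9  4.8  7.5] turn 0.07 t 75.8 q [-0.63  0.52  1.58 -0.    1.04  0.91] w 0.598 F [ 0.3 -0.6 -0.8]
pull L 29 [-39.6 149. ] (np.float64(-47.0), np.float64(-31.0)) | clamp L 58 [-24. 213.] [-1.    0.05] 
pull R 31 [ -39.9 -140.7] (np.float64(-47.0), np.float64(-31.0)) 
TCP chamber [ -13.7 -208.1] z 0.2129 yaw -178.18 F [-0.2  0.2 -1.1] t 75.85
pull L 46 [-42.6 143.6] (np.float64(-49.0), np.float64(-35.0)) | clamp L 122 [-24. 208.] [-1.    0.05] 
pull R 70 [ -43.2 -147.7] (np.float64(-51.0), np.float64(-34.0)) | clamp R 184 [ -26. -218.] [ 1.   -0.01] 
TCP chamber [ -13.7 -208.1] z 0.2128 yaw -178.19 F [0.5 0.2 0.3] t 75.9
```

Request:
send_rows:
  steps: [0, 5, 7.5, 0, 0, 0, 0, 0, 20, 0, 0, 0, 20, 0, 0, 0, 15, 0, 0, 0, 7, 0, 0, 0, 1, 0, 0, 0, 0, 0, 0, 0, 0, 0, 0, 0, 0, 0, 0, 0]

```text
time_s: 76.9
tool_pos: [0.5217, -0.2542, 0.1507]
tcp_rot: [0.708, 0.011, -0.707, 0.011]
wrist_force: [0.9, 0.7, 0.7]
width: 0.603
```

Request:
send_rows:
  steps: [0, 0, 0, 0, 0, 0, 0, 0, 0, 0, 0, 0, 0, 0, 0, 0, 0, 0, 0, 0, 0, 0, 0, 0, 0, 0, 0, 0, 0, 0, 0, 0, 0, 0, 0, 0, 0, 0, 0, 0]
  grip: 0
  squeeze: 50

```text
time_s: 77.9
tool_pos: [0.5213, -0.2526, 0.1502]
tcp_rot: [0.707, 0.012, -0.707, 0.01]
wrist_force: [0.2, 5.8, 5.5]
width: 0.128
```

Request:
send_rows:
  steps: [0, 0, 0, -1, 0, 0, 0, -1, 0, 0, 0, -1, 0, 0, 0, -1, 0, 0, 0, -1, 0, 0, 0, -1, 0, 0, 0, -1, 0, 0, 0, -1, 0, 0, 0, -1, 0, 0, 0, -1]

```text
time_s: 78.9
tool_pos: [0.5207, -0.2515, 0.1502]
tcp_rot: [0.636, 0.311, -0.635, 0.308]
wrist_force: [-0.7, 8.2, 6.8]
width: 0.127
```

Request:
send_rows:
  steps: [0, 0, 0, -1, 0, 0, 0, -1, 0, 0, 0, -1, 0, 0, 0, -1, 0, 0, 0, -1, 0, 0, 0, -1, 0, 0, 0, -1, 0, 0, 0, -0.2, 0, 0, 0, 0, 0, 0, 0, 0]

```text
time_s: 79.9
tool_pos: [0.5199, -0.2512, 0.1502]
tcp_rot: [0.51, 0.492, -0.509, 0.488]
wrist_force: [-2.8, 8.0, 8.1]
width: 0.131
```

Request:
send_rows:
  steps: [0, 0, 0, 0, 0, 0, 0, 0, 0, 0, 0, 0, 0, 0, 0, 0, -10, 0, 0, 0, -20, 0, 0, 0, -30, 0, 0, 0, -30, 0, 0, 0, -10, 0, 0, 0, 0, 0, 0, 0]
  grip: 70

```text
time_s: 80.9
tool_pos: [0.5221, -0.2546, 0.2519]
tcp_rot: [0.51, 0.489, -0.509, 0.492]
wrist_force: [-0.0, 1.0, 0.4]
width: 0.698
```

```bash
python3 - <<'E'
from h import *
x,y=ch(-21,213);go(x,y,.25,-2.5);look()
E
```

```text
now [ 0.5221 -0.2546  0.2519] yaw -92.2 down [ 0.004 -0.003 -1.   ] | shift now-axes [   0.7  -13.8 -427. ] shift after turn [  1.9 427.  -16. ] turn -17.94 t 80.9 q [-0.65  0.47  1.55 -0.    1.12 -0.61] w 0.698 F [-0.   1.   0.4]
pull L 47 [-42.2 143.9] (np.float64(-49.0), np.float64(-35.0)) | clamp L 125 [-24. 208.] [-1.    0.06] 
pull R 71 [ -43.  -147.7] (np.float64(-51.0), np.float64(-27.0)) | clamp R 113 [ -26. -222.] [ 0.04 -1.  ] 
TCP chamber [ -21.1 -213.6] z 0.2502 yaw -92.21 F [ 0.   0.1 -0.2] t 80.95
```

Right clamp is locked at about 0.03 rad. Now the left clamp.

Request:
send_rows:
  steps: [0, -1.4, -42.7, 0, 0, -1.4, -42.7, 0, 0, -1.4, -42.7, 0, 0, -1.4, -42.7, 0, 0, -1.4, -42.7, 0, 0, -1.4, -42.7, 0, 0, -1.4, -42.7, 0, 0, -1.4, -42.7, 0, 0, -1.4, -42.7, 0, 0, -1.4, -42.7, 0]

```text
time_s: 81.95
tool_pos: [0.5223, 0.1749, 0.2478]
tcp_rot: [-0.508, -0.491, 0.511, -0.489]
wrist_force: [0.5, -1.0, 0.5]
width: 0.698
```

Request:
send_rows:
  steps: [0, 0, 0, -1, 0, 0, 0, -1, 0, 0, 0, -1, 0, 0, 0, -1, 0, 0, 0, -1, 0, 0, 0, -1, 0, 0, 0, -1, 0, 0, 0, -1, 0, 0, 0, -1, 0, 0, 0, -1]

```text
time_s: 82.95
tool_pos: [0.5224, 0.1731, 0.2477]
tcp_rot: [0.253, 0.662, -0.254, 0.659]
wrist_force: [-0.8, -0.6, 0.0]
width: 0.702
```

Request:
send_rows:
  steps: [0, 0, 0, -1, 0, 0, 0, -1, 0, 0, 0, -1, 0, 0, 0, -1, 0, 0, 0, -1, 0, 0, 0, -1, 0, 0, 0, -1, 0, 0, 0, -0.9, 0, 0, 0, 0, 0, 0, 0, 0]

```text
time_s: 83.95
tool_pos: [0.5229, 0.1732, 0.2485]
tcp_rot: [0.017, 0.708, -0.017, 0.706]
wrist_force: [-0.6, -0.2, 0.2]
width: 0.699
```

```bash
python3 - <<'E'
from h import *
x,y=ch(-21,213);go(x,y,.149,-2.5)
E
```

```text
now [0.5229 0.1732 0.2485] yaw -2.8 down [-0.003 -0.    -1.   ] | shift now-axes [99.5 -0.4  2.1] shift after turn [99.5 -0.5  1.8] turn -0.06 t 83.95 q [ 0.12  0.43  1.62 -0.    1.09 -1.4 ] w 0.699 F [-0.6 -0.2  0.2]
```

Request:
send_rows:
  steps: [20, 0, 2, 0, 20, 0, 0, 0, 20, 0, 0, 0, 20, 0, 0, 0, 12, 0, 0, 0, 5, 0, 0, 0, 0, 0, 0, 0, 0, 0, 0, 0, 0, 0, 0, 0, 0, 0, 0, 0]

```text
time_s: 84.95
tool_pos: [0.5262, 0.1733, 0.1536]
tcp_rot: [0.017, 0.706, -0.017, 0.708]
wrist_force: [0.0, -0.4, 0.3]
width: 0.702
```

Request:
send_rows:
  steps: [0, 0, 0, 0, 0, 0, 0, 0, 0, 0, 0, 0, 0, 0, 0, 0, 0, 0, 0, 0, 0, 0, 0, 0, 0, 0, 0, 0, 0, 0, 0, 0, 0, 0, 0, 0, 0, 0, 0, 0]
  grip: 0

```text
time_s: 85.95
tool_pos: [0.5257, 0.1734, 0.153]
tcp_rot: [0.017, 0.707, -0.017, 0.707]
wrist_force: [-1.3, 1.0, 3.9]
width: 0.128
```

Request:
send_rows:
  steps: [0, 0, 0, 1, 0, 0, 0, 1, 0, 0, 0, 1, 0, 0, 0, 1, 0, 0, 0, 1, 0, 0, 0, 1, 0, 0, 0, 1, 0, 0, 0, 1, 0, 0, 0, 1, 0, 0, 0, 1]

```text
time_s: 86.95
tool_pos: [0.5251, 0.1722, 0.153]
tcp_rot: [0.314, 0.633, -0.316, 0.633]
wrist_force: [-1.2, -3.2, 7.6]
width: 0.131
```

Request:
send_rows:
  steps: [0, 0, 0, 1, 0, 0, 0, 1, 0, 0, 0, 1, 0, 0, 0, 1, 0, 0, 0, 1, 0, 0, 0, 1, 0, 0, 0, 1, 0, 0, 0, 0.2, 0, 0, 0, 0, 0, 0, 0, 0]

```text
time_s: 87.95
tool_pos: [0.5242, 0.1719, 0.153]
tcp_rot: [0.493, 0.506, -0.496, 0.506]
wrist_force: [-4.2, -4.9, 8.6]
width: 0.123
```

Request:
send_rows:
  steps: [0, 0, 0, 0, 0, 0, 0, 0, 0, 0, 0, 0, 0, 0, 0, 0, -10, 0, 0, 0, -30, 0, 0, 0, -45, 0, 0, 0, -45, 0, 0, 0, -40, 0, 0, 0, -10, 0, 0, 0]
  grip: 70

```text
time_s: 88.95
tool_pos: [0.528, 0.1738, 0.339]
tcp_rot: [0.497, 0.503, -0.491, 0.508]
wrist_force: [0.5, 0.8, 0.5]
width: 0.7
```

```bash
python3 - <<'E'
from h import *
look();look("top")
im,d,p=shot("side");save(im[80:300,160:440],"s4.png",2.8);W=xyz(p,d)
im,d,p=shot("top");save(im,"t4.png")
print(pose()[2])
E
```

```text
pull L 43 [-42.5 143.4] (np.float64(-49.0), np.float64(-35.0)) | clamp L 63 [-24. 205.] [ 0.09 -1.  ] 
pull R 72 [ -42.7 -147.5] (np.float64(-51.0), np.float64(-27.0)) | clamp R 113 [ -26. -223.] [ 0.03 -1.  ] 
TCP chamber [-18. 214.] z 0.3382 yaw -88.69 F [ 0.1 -0.7  0.8] t 89.0
pull L 29 [-39.7 149. ] (np.float64(-47.0), np.float64(-31.0)) 
pull R 34 [ -39.3 -140.7] (np.float64(-48.0), np.float64(-31.0)) | clamp R 68 [ -21. -211.] [-0.02 -1.  ] 
TCP chamber [-19.1 213.8] z 0.3355 yaw -88.69 F [-0.2 -0.1 -0.9] t 89.05
-88.70136731192353
```

View pics/s4.png

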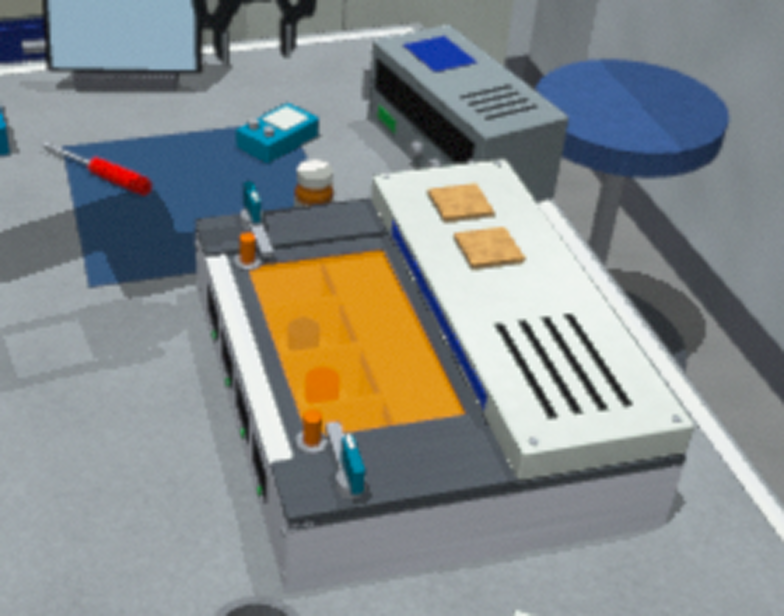

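View pics/t4.png

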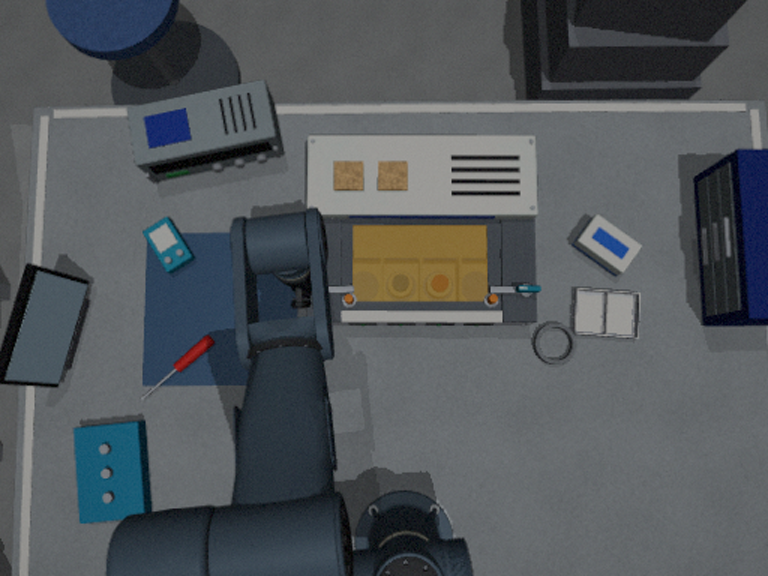

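The side view shows the shutter home, both clamps locked at (252,205) and (352,462), and the canisters visible through the window at (304,333) and (322,384). The top view agrees, and nothing else on the bench has moved.

```bash
python3 -c "
from plant import manip
print(manip.close_job(), manip.get_state()['time_s'])"
```

```text
the job is handed in; nothing more can be done
the job is handed in; nothing more can be done
```

The chamber is loaded and closed, and I handed the job in after about 89 s of the 210 s allowed. The hand-in gives no verdict, so the result below rests on my own last checks.

I freed both clamps and walked the shutter open with alternating pushes at the two pulls. Only two canisters were on the bench. The red one is in cell 3 and the blue one in cell 2. Blue had been knocked about 3 cm aside during the run, so I measured it again before picking it up. Then I walked the shutter home and turned both clamps back to locked.

**Last checks:**
- **Shutter:** the top camera put the pulls at −39.7 mm (left) and −39.3 mm (right); −40 mm is fully closed.
- **Clamps:** the right one reads about 0.02–0.04 rad. The left reads about 0.1 rad from the camera fit and 0.03–0.04 rad from the wrist angle. Both are under the 0.25 limit.
- **Canisters:** before closing, both stood on their cell floors with cap tops near 85 mm. Both still showed through the window afterwards.
- **Everything else:** nothing else on the bench looked moved in the last pictures. At the end the gripper was open, about 0.34 m above the bench, and touching nothing.

**Disagreement:** the side camera read the pulls about 3 mm lower (−42.5 mm and −42.7 mm). I put this down to it seeing only one side of the posts, as it showed a similar offset at the rear stop.

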